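Finish the pinwheel layer of cartons

ROBOT

A 6-joint arm with a two-finger parallel gripper is mounted at the origin on a cart in front of the work surface, level with it; the furniture and walls round the work are solid. World frame = base frame: x ahead of the robot, y to its left, z up, the work surface at z = 0. Lengths are in m, angles in degrees, forces in N, time in s.
With the tool pointing down it reaches from about 0.4 to 0.825 m from the base axis. Payload 7 kg.
Tool frame: the origin (TCP) lies at the very end of the fingers, on their centre line; the grasp point (between the pads) lies 19 mm behind it; z points along the fingers, y is the line along which they close (so a half turn about z gives the same grasp; the last joint's range is limited). The gripper opens to 88 mm and grips with 3 to 60 N. Pads are 19 mm wide; open, the fingers measure 130 mm over their backs; the gripper's body (78 mm by 193 mm) begins 47 mm behind the grasp point.
Start: joints at [-58.436, 20.546, 0.682, 0, -70.136, -16.507], TCP at [0.175, -0.652, 0.227] pointing down, gripper open.
Joint ranges: [-176.03, 176.03], [-82.01, 121.73], [-58.28, 71.71], [-173.87, 95.51], [-174.79, -0.11], [-173.66, 173.66]. Speed limits (degrees/s): [136.94, 136.94, 172.46, 180, 180, 180].

INTERFACE

Orientations are given as [roll, pitch, yaw] about the fixed x, y, z axes, in that order (R = Rz(yaw) Ry(pitch) Rx(roll)).
In Python, from plant import get_obs, snapshot, camera_params, close_job, boxes_of, cut_out, landmark_of gives the robot as it stands.
- The arm moves only by the shell command python3 -m inch 'ROWS' [OPENING]. ROWS is text: rows parted by semicolons, each of 6 numbers parted by spaces: the shift along the tool's x, y, z in units of 30 cm (1.0 is 30 cm), then the turn, a rotation vector about the tool's x, y, z in units of pi rad (1.0 is pi rad). A call has 1 to 10 rows; each row is the pose to reach, as a shift and turn from the pose commanded when the call began, along the tool's axes at that moment, turning the shorter way round; what a row does not reach only later rows make up. A row lasts 1/12 s, in which the tool goes at most 41.7 mm and 7.16 degrees, less where a joint would pass 70% of its speed; a pose out of reach is approached as far as the arm can. A call with a number of a shift or a turn outside -1 to 1 is refused whole. A call with a gripper value outside its range is refused whole. OPENING is the closure, from -1 (fully open) to 1 (shut), set as the call begins (- or left out, the last holds). The fingers move at their own pace and stop on an object; the grip force is fixed at half the most. Time passes only in rows, so rows that repeat a pose let the fingers close. It gives the time, the measured TCP pose, the force, the opening and the grip force at its end, in the units of the state.
- get_obs(): the state, without advancing time (a new reading comes with each control period).
- snapshot(name): name is "scene" or "top" or "wrist"; returns the picture (480x640x3 uint8, red, green, blue); there is no depth.
- camera_params(name): a dict with "mtx" (3x3 intrinsics, pixels), "rvec" (rotation vector, rad) and "tvec" (3), from world to camera coordinates, as OpenCV has them. Camera axes: x right, y down, z forward; pixel columns grow to the right and rows downward; lengths in m; the calibration is good to about 2 mm. A picture is of the moment at which its call begins: read the wrist's pose just before it. camera_params takes no time and is no camera call; for the wrist camera it gives the pose at the moment of the call.
- close_job(): hands the job in; it is judged then, once.
Trained networks look in the newest picture that a camera, given by its name, has taken for a name from the list of things; names that differ only in an ending like _2 or _b are one class to them, and where a whole thing is asked for, a point or a joint stands for the part that bears it (a point fixed in the world has none). Each returns a list of dicts, best first, with "p" (0 to 1); they miss things now and then, are a little off and sometimes report something else, mostly with a low value. They report only what shows in the picture. A call takes as long as a camera call. They do not tell look-alikes from the thing itself.
- boxes_of(camera, thing): "rect" ([left, top, width, height] in pixels, round what is visible of it).
- cut_out(camera, thing): "pixels" (480x640 bool, what is visible of it) and "rect" ([left, top, width, height] in pixels, round what is visible of it).
- landmark_of(camera, thing): "uv" ([column, row] in pixels: a listed point, or the origin of a listed thing).
The state is a dict: "clock": time; "joint_pos": joint angles; "qvel": joint speeds; "tau": joint torques, N m; "tool_pos": TCP position; "orientation": TCP orientation; "force": force on the tool from outside, world axes, zero at the start; "moment": the same for the moment, N m; "opening": finger opening in m; "gripper_force": force on a finger pad.
Only numpy, scipy, OpenCV 4.12 (cv2) and the standard library are available. Lean on these libraries where they do the work, as an engineer would, in place of code of your own. Each camera call takes 0.05 s, during which the arm holds its last target. There are 200 camera calls.

TASK

Finish the layer of cartons on the plywood slab: take the carton out of the sloping hooded rack and tip over the one standing on end in front of the slab, so that these two lie flat in the two free places of the pinwheel, the four cartons going round a square hole in the middle. The finished layer must be tight: every carton pressed up against its neighbour or the metal fence, square to the slab, and the two cartons already there still in their corner. Leave the pot, the dropper bottle and the roll of tape where they are.

Things in the scene. Friction and masses are not known exactly. Their poses are not given: they have to be found in the camera images.
- slab: fixed plywood slab 12 mm thick; origin at the pattern's centre, on the underside (worktop level); x away from the robot, y left. Top is 148 x 151 mm: x -72.5 to +75.5, y +-75.5 mm. The layer is 135 x 135 mm: four cartons flat on their 90 x 45 faces round a 45 mm square hole. Far left place: centre (22.5, 45) mm, long along x; near left place: (-45, 22.5) mm, long along y; both filled.
- fence_corner (a point): inner corner of the slab's two aluminium fences, on the slab's top, at (67.5, 67.5) mm in the slab's frame. The fences run along the slab's far (+x) and left (+y) edges, inner faces at x = 67.5 and y = 67.5 mm, 8 mm thick, rising 6 mm over the slab's top.
- place_far_right (a point): centre of the carton that belongs in the free far right place: (45, -22.5, 28) mm in the slab's frame, long side along the slab's y; it touches the far fence and the far left carton's long side. Takes either carton. Axes as the slab's.
- place_near_right (a point): centre of the carton that belongs in the free near right place: (-22.5, -45, 28) mm in the slab's frame, long side along the slab's x; its end touches the far right carton, its side the near left carton's end. Takes either carton. Axes as the slab's.
- stop_edge (a point): middle of the slab's near top edge, (-72.5, 0, 12) mm in its frame: no fence here or on the right; the bare 12 mm edge is the stop for tipping. A carton tipped over it lies with its end overhanging by about 12 mm and must still be pushed home.
- carton_c: plain brown card carton with paper tape, 90 x 45 x 32 mm, about 0.2 kg, identical to the others; origin at its centre; lies loose and flat in the far left place; x along its length, y its width, z its thickness
- carton_d: plain brown card carton with paper tape, 90 x 45 x 32 mm, about 0.2 kg, identical to the others; origin at its centre; lies loose and flat in the near left place; x along its length, y its width, z its thickness
- carton_rack: plain brown card carton with paper tape, 90 x 45 x 32 mm, about 0.2 kg, identical to the others; origin at its centre; loose in the rack, sloping 30 degrees; x along its length (up the slope), y its width, z its thickness (square to the slope)
- carton_end: plain brown card carton with paper tape, 90 x 45 x 32 mm, about 0.2 kg, identical to the others; origin at its centre; stands on end on the worktop (90 mm tall), 3 to 10 mm short of the slab's near edge and 5 to 12 mm to the right of the near right place; z along its length, y its width, x its thickness (towards the slab)
- rack: fixed grey rack; origin on the worktop under its carton's centre; x points up the slope, away from the robot. Floor sloping 30 degrees with a 10 mm lip at the low near end and 6 mm high side guides, outer faces 29 mm either side of the middle (4 mm free beside the carton); carton's centre 64 mm over the worktop.
- hood_edge (a point): middle of the near edge of the rack's level hood, on its underside, at (-10, 0, 202) mm in the rack's frame; the hood is 80 mm wide and runs back to a panel at x = +83 mm. It bars a vertical tool over the carton; a tool tilted 30 degrees, square to the slope with the wrist towards the robot, has room.
- pot: white capped specimen pot 39 x 39 x 49 mm, loose bystander; origin under its centre
- dropper: small brown dropper bottle 33 x 34 x 102 mm, loose bystander; origin under its centre
- tape: roll of tape lying flat, 66 x 66 x 19 mm, loose bystander; origin under its centre
Things that resemble listed ones, but are neither listed nor needed, are in the scene too. Leave any blue or green look-alike of the carton_end alone.

How it is judged:
By the outcome, as a careful person would: the job done as asked, in the order asked, and still so for the second after the job is handed in, with the robot touching nothing.
It also fails if it takes over 72 s, if anything falls off the work surface, if the arm or the gripper's body presses on something with over 40 N, if the wrist force passes 120 N, or if a joint passes its speed limit or range.

## Working session

There is one attempt and no reset: what is moved stays moved. The work goes in short steps, Python scripts to look and compute and a shell command to move; the robot and the scene stay as the last step left them, time stands still between calls to the robot, and variables do not carry over. Pictures are saved under pics/ and viewed, at most 10 in all, crops included, and the job is handed in when it is done.

```bash
ls; mkdir -p pics; python3 - <<'E'
from plant import *
import cv2,numpy as np
o=get_obs(); print({k:np.round(v,3).tolist() for k,v in o.items()})
for c in ["scene","top"]:
    im=snapshot(c); cv2.imwrite(f"pics/{c}0.png",im[:,:,::-1])
    p=camera_params(c); R=cv2.Rodrigues(np.array(p["rvec"]))[0]; print(c,np.round(p["mtx"],1).tolist(),(-R.T@np.array(p["tvec"]).ravel()).round(3))
    for t in ["slab","fence_corner","place_far_right","place_near_right","stop_edge","carton_c","carton_d","carton_rack","carton_end","rack","hood_edge","pot","dropper","tape"]:
        print(t,[(np.round(d["uv"],1).tolist(),round(float(d["p"]),2)) for d in landmark_of(c,t)[:4]])
print(get_obs()["clock"])
E
```

```text
pics
{'clock': 0.0, 'joint_pos': [-58.436, 20.591, 0.634, -0.019, -70.136, -16.506], 'qvel': [-0.047, -0.131, -0.012, 0.051, 0.033, 0.046], 'tau': [0.002, -58.272, 29.305, 6.997, 0.007, -0.0], 'tool_pos': [0.175, -0.651, 0.226], 'orientation': [179.906, -0.01, -164.947], 'force': [0.62, -0.316, 0.092], 'moment': [0.031, -0.006, -0.026], 'gripper_force': 0.0, 'opening': 0.087}
scene [[533.5, 0.0, 317.7], [0.0, 533.5, 234.7], [0.0, 0.0, 1.0]] [ 0.55  -0.512  0.86 ]
slab [([336.1, 336.0], 0.67), ([306.4, 251.4], 0.25)]
fence_corner [([366.2, 307.1], 0.85), ([306.6, 251.4], 0.56)]
place_far_right [([357.8, 341.2], 0.9), ([315.1, 320.3], 0.2)]
place_near_right [([327.8, 352.2], 0.86), ([368.2, 308.4], 0.21)]
stop_edge [([300.6, 331.7], 0.56), ([349.5, 309.9], 0.17)]
carton_c [([315.3, 321.2], 0.91), ([351.4, 311.1], 0.72)]
carton_d [([315.3, 321.2], 0.91), ([351.4, 311.1], 0.72)]
carton_rack [([304.4, 227.8], 0.67), ([361.1, 341.3], 0.18)]
carton_end [([329.7, 192.3], 0.91), ([286.6, 348.3], 0.85), ([230.6, 376.9], 0.64)]
rack [([307.3, 251.5], 0.62)]
hood_edge [([296.4, 180.1], 0.89)]
po
[... 178 characters left out ...]
[0.355 0.206 1.129]
slab [([384.4, 232.0], 0.64)]
fence_corner [([355.8, 201.1], 0.76), ([388.3, 233.9], 0.65)]
place_far_right [([392.3, 207.5], 0.83)]
place_near_right [([408.2, 235.1], 0.89), ([294.3, 180.4], 0.29)]
stop_edge [([408.0, 234.7], 0.73), ([389.0, 258.8], 0.64)]
carton_c [([376.5, 245.9], 0.82), ([366.2, 217.1], 0.78)]
carton_d [([376.5, 245.9], 0.82), ([366.2, 217.1], 0.78)]
carton_rack [([288.0, 254.7], 0.57)]
carton_end [([226.7, 230.3], 0.96), ([412.0, 262.1], 0.84), ([391.8, 311.2], 0.84), ([441.0, 309.3], 0.75)]
rack [([287.2, 260.9], 0.65)]
hood_edge []
pot [([294.6, 177.6], 0.56)]
dropper [([331.1, 171.6], 0.74), ([376.5, 246.1], 0.74)]
tape [([330.3, 315.2], 0.9)]
1.5
```

```bash
python3 - <<'E'
import cv2
a=cv2.imread("pics/scene0.png")[150:430,180:450];b=cv2.imread("pics/top0.png")[140:350,200:470]
cv2.imwrite("pics/s1.png",cv2.resize(a,None,fx=2.1,fy=2.1,interpolation=cv2.INTER_CUBIC));cv2.imwrite("pics/t1.png",cv2.resize(b,None,fx=2.8,fy=2.8,interpolation=cv2.INTER_CUBIC))
E
```

```text
(no output)
```

View pics/s1.png

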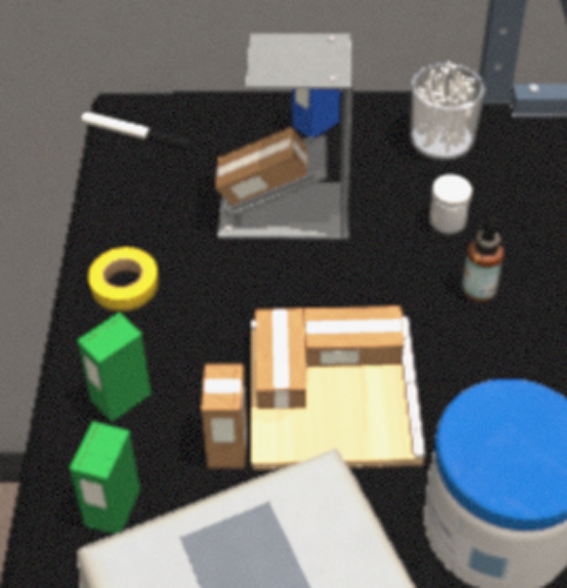

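View pics/t1.png

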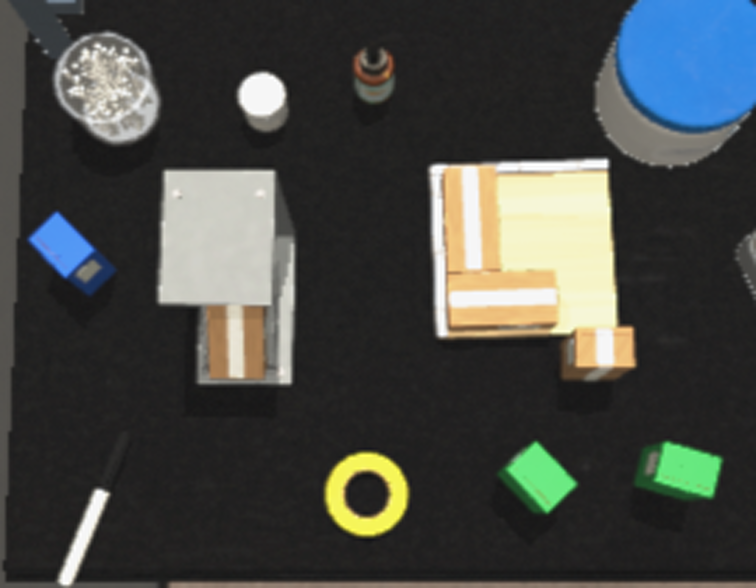

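```bash
cat > h.py <<'E'
from plant import *
import cv2,numpy as np
from scipy.spatial.transform import Rotation as Rot
def cam(c):
    p=camera_params(c); return np.array(p["mtx"]),np.array(p["rvec"]).ravel(),np.array(p["tvec"]).ravel()
def ray(C,uv,z):
    K,r,t=C; R=cv2.Rodrigues(r)[0]; o=-R.T@t
    d=R.T@np.linalg.inv(K)@np.array([uv[0],uv[1],1.]); return o+d*(z-o[2])/d[2]
def proj(C,P):
    K,r,t=C; return cv2.projectPoints(np.array(P,float).reshape(-1,1,3),r,t,K,None)[0].reshape(-1,2)
def T(o=None):
    o=o or get_obs(); M=np.eye(4); M[:3,:3]=Rot.from_euler("xyz",o["orientation"],degrees=True).as_matrix(); M[:3,3]=o["tool_pos"]; return M
def rows(cur,tgt):
    D=np.linalg.inv(cur)@tgt; return np.r_[D[:3,3]/.3, Rot.from_matrix(D[:3,:3]).as_rotvec()/np.pi]
def tgt(pos,rpy):
    M=np.eye(4); M[:3,:3]=Rot.from_euler("xyz",rpy,degrees=True).as_matrix(); M[:3,3]=pos; return M
E
python3 - <<'E'
from h import *
C=cam("top")
f=lambda x,y:(200+x/2.8,140+y/2.8)
for n,uv,z in [("fence far-right end top",f(608,160),.018),("fence outer corner top",f(431,164),.018),("fence near-left end",f(437,338),.018),("slab right near",f(617,330),.012),
 ("end top far-left",f(577,328),.09),("end top far-right",f(634,328),.09),("end top nr",f(635,368),.09),("end top nl",f(578,368),.09),("rack hood nl",f(159,304),.205),("hood nr",f(272,304),.205),("hood fr",f(275,171),.205),("hood fl",f(163,170),.205),
 ("rack carton nl",f(208,377),.055),("rack carton nr",f(263,377),.055),("rack near r",f(292,384),.0),("rack near l",f(198,384),.03),("jar lid c",f(695,60),.15),("pot",f(262,97),.05),("dropper",f(374,60),.1),("tape",f(367,493),.02),("green1",f(540,465),.09),("green2",f(690,470),.09),("edge nearL",f(5,578),0),("d nl",f(449,328),.044),("d nr",f(556,326),.044),("d fr",f(556,271),.044),("c fl",f(446,166),.044),("c fr",f(494,166),.044),("c nr",f(498,270),.044)]:
    print(n,ray(C,uv,z).round(4))
E
```

```text
fence far-right end top [0.6592 0.0162 0.018 ]
fence outer corner top [0.6577 0.1674 0.018 ]
fence near-left end [0.507  0.1648 0.018 ]
slab right near [0.5133 0.0137 0.012 ]
end top far-left [0.5041 0.0581 0.09  ]
end top far-right [0.5037 0.0139 0.09  ]
end top nr [0.4724 0.0145 0.09  ]
end top nl [0.4727 0.0585 0.09  ]
rack hood nl [0.5073 0.3672 0.205 ]
hood nr [0.5065 0.2872 0.205 ]
hood fr [0.6031 0.2856 0.205 ]
hood fl [0.605  0.3664 0.205 ]
rack carton nl [0.4717 0.352  0.055 ]
rack carton nr [0.4714 0.3073 0.055 ]
rack near r [0.4712 0.2877 0.    ]
rack near l [0.4686 0.3636 0.03  ]
jar lid c [ 0.7011 -0.0304  0.15  ]
pot [0.7096 0.3103 0.05  ]
dropper [0.723  0.2149 0.1   ]
tape [0.3792 0.2244 0.02  ]
green1 [0.3983 0.0903 0.09  ]
green2 [ 0.3939 -0.0237  0.09  ]
edge nearL [0.3111 0.5268 0.    ]
d nl [0.5116 0.1558 0.044 ]
d nr [0.5125 0.0686 0.044 ]
d fr [0.5582 0.067  0.044 ]
c fl [0.6488 0.1557 0.044 ]
c fr [0.6482 0.1156 0.044 ]
c nr [0.5596 0.1146 0.044 ]
```

View pics/top0.png

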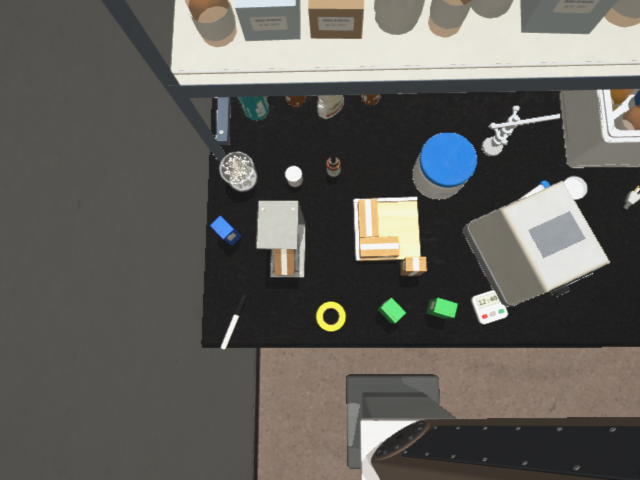

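```bash
python3 - <<'E'
from h import *
A=cam("top");B=cam("scene")
def tri(a,b):
    P=[np.c_[K@cv2.Rodrigues(r)[0],K@t] for K,r,t in (A,B)]
    X=cv2.triangulatePoints(P[0],P[1],np.array(a,float),np.array(b,float)).ravel(); X=X[:3]/X[3]
    return X.round(3),(proj(A,X)-a).round(1),(proj(B,X)-b).round(1)
g=lambda x,y:(180+x/2.1,150+y/2.1)
print("lid",tri((447.5,160),g(518,450)))
print("inst L",tri((467,230),g(335,452)), tri((480,218),g(335,452)))
print("inst near",tri((513,305),g(80,548)),tri((500,278),g(80,548)))
print("hood",tri((200+159/2.8,140+304/2.8),g(247,36)),tri((200+272/2.8,140+304/2.8),g(247,87)))
print("endtop",tri((200+577/2.8,140+328/2.8),g(242,365)),tri((200+635/2.8,140+368/2.8),g(204,392)))
print("fence corner/near",tri((200+431/2.8,140+164/2.8),g(404,307)),tri((200+608/2.8,140+160/2.8),g(423,452)))
E
```

```text
lid (array([ 0.721, -0.039,  0.107]), array([[-0.1, -0.7]]), array([[-0.7,  0.2]]))
inst L (array([ 0.568, -0.062,  0.139]), array([[-1.3, -7. ]]), array([[-7.4,  1.8]])) (array([ 0.575, -0.082,  0.173]), array([[-0.4, -2. ]]), array([[-2.2,  0.6]]))
inst near (array([ 0.401, -0.142,  0.152]), array([[-0.6, -2.1]]), array([[-2.5,  0.4]])) (array([ 0.425, -0.132,  0.144]), array([[ 5.1, 13.3]]), array([[15.6, -3.8]]))
hood (array([0.507, 0.368, 0.2  ]), array([[0.1, 0.6]]), array([[ 0.4, -0.1]])) (array([0.508, 0.288, 0.201]), array([[-0.1, -0.3]]), array([[-0.2,  0.1]]))
endtop (array([0.505, 0.058, 0.087]), array([[-0.1, -0.4]]), array([[-0.4,  0.1]])) (array([0.474, 0.018, 0.104]), array([[-0.4, -1.6]]), array([[-1.7,  0.4]]))
fence corner/near (array([0.655, 0.168, 0.028]), array([[-0., -0.]]), array([[-0.,  0.]])) (array([0.66 , 0.016, 0.017]), array([[-0.1, -0.3]]), array([[-0.3,  0.1]]))
```

```bash
python3 -m inch '0 0 -0.3 0 0 0;0 0 -0.3 0 0 0;0 0 -0.3 0 0 0;0 0 -0.3 0 0 0' -1
```

```text
clock: 1.83
tool_pos: [0.1758, -0.6534, 0.3214]
orientation: [-179.6, 0.1, -164.9]
force: [0.2, -0.3, -0.3]
opening: 0.0875
gripper_force: 0.0
```

```bash
python3 - <<'E'
from h import *
c=T(); w=tgt([.44,-.25,.36],[180,0,-179]); v=tgt([.53,.09,.33],[180,0,-179])
print(rows(c,w).round(3), rows(w,v).round(3))
K,r,t=cam("wrist"); R=cv2.Rodrigues(r)[0]; o=-R.T@t
print("cam in tool",(np.linalg.inv(c)@np.r_[o,1]).round(4)[:3],"axes",(c[:3,:3].T@R.T).round(2).tolist(),K.round(0).tolist())
E
```

```text
[-1.200e+00  1.069e+00 -1.360e-01 -2.000e-03  1.000e-03  7.800e-02] [-0.32   1.128  0.1    0.    -0.     0.   ]
cam in tool [ 0.0791 -0.0003 -0.1575] axes [[-0.0, -0.96, -0.3], [1.0, -0.0, -0.0], [0.0, -0.3, 0.96]] [[375.0, 0.0, 316.0], [0.0, 375.0, 241.0], [0.0, 0.0, 1.0]]
```

```bash
r='-0.6 0.535 -0.136 0 0 0.04'; python3 -m inch '-0.6 0.535 -0.136 0 0 0.04;-0.6 0.535 -0.136 0 0 0.04;-0.6 0.535 -0.136 0 0 0.04;-0.6 0.535 -0.136 0 0 0.04;-0.6 0.535 -0.136 0 0 0.04;-0.6 0.535 -0.136 0 0 0.04;-0.6 0.535 -0.136 0 0 0.04' && python3 -m inch '-0.5 0.6 0 0 0 0.038;-0.5 0.6 0 0 0 0.038;-0.5 0.6 0 0 0 0.038;-0.5 0.6 0 0 0 0.038;-0.5 0.6 0 0 0 0.038;-0.5 0.6 0 0 0 0.038'; python3 - <<'E'
from h import *
c=T(); v=tgt([.53,.09,.33],[180,0,-179]); print(rows(c,v).round(3),get_obs()["joint_pos"])
E
```

```text
clock: 2.42
tool_pos: [0.3102, -0.4463, 0.3591]
orientation: [-179.9, 0.2, -171.9]
force: [0.0, -1.7, 0.4]
opening: 0.0877
gripper_force: 0.0
clock: 2.92
tool_pos: [0.4323, -0.2487, 0.3571]
orientation: [180.0, 0.0, -178.9]
force: [-0.4, -1.1, -0.6]
opening: 0.0874
gripper_force: 0.0
[-0.347  1.123  0.091  0.     0.     0.   ] [-7.31416848e+00  1.27450353e-01 -7.95647371e+00 -2.96891588e-02
 -8.18961488e+01 -8.16144963e+01]
```

```bash
python3 -m inch '-0.347 0.99 0.08 0 0 0;-0.347 0.99 0.08 0 0 0;-0.347 0.99 0.08 0 0 0;-0.347 0.99 0.08 0 0 0;-0.347 0.99 0.08 0 0 0;-0.347 0.99 0.08 0 0 0;-0.347 0.99 0.08 0 0 0;-0.347 0.99 0.08 0 0 0;-0.347 0.99 0.08 0 0 0;-0.347 0.99 0.08 0 0 0'; python3 - <<'E'
from h import *
C=cam("wrist"); o=get_obs(); im=snapshot("wrist"); cv2.imwrite("pics/w1.png",im[:,:,::-1]); np.savez("w1.npz",*C)
print(o["tool_pos"],o["orientation"],o["joint_pos"])
for t in ["fence_corner","place_far_right","place_near_right","stop_edge","carton_c","carton_end"]:
    print(t,[(np.round(d["uv"],1).tolist(),round(float(d["p"]),2)) for d in landmark_of("wrist",t)[:4]])
E
```

```text
clock: 3.75
tool_pos: [0.5302, 0.0488, 0.3323]
orientation: [-180.0, -0.1, -178.8]
force: [0.2, 0.4, -0.1]
opening: 0.0876
gripper_force: 0.0
[0.53020284 0.04880997 0.3322536 ] [-1.79965613e+02 -9.96868274e-02 -1.78841612e+02] [ 2.63651596e+01  4.03837350e+00 -6.97614588e+00 -1.15518642e-02
 -7.90903199e+01 -1.15204545e+02]
fence_corner [([394.1, 280.5], 0.88), ([381.1, 253.3], 0.57)]
place_far_right [([333.4, 267.3], 0.92)]
place_near_right [([314.8, 219.9], 0.64)]
stop_edge [([492.1, 316.9], 0.66), ([349.8, 177.6], 0.57)]
carton_c [([382.3, 251.8], 0.94), ([366.8, 198.4], 0.65)]
carton_end [([354.6, 72.4], 0.72), ([309.3, 161.5], 0.67), ([256.2, 73.2], 0.59)]
```

View pics/w1.png

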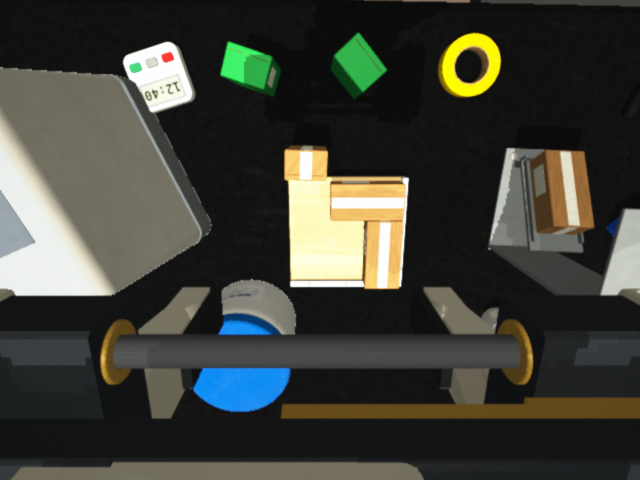

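```bash
python3 - <<'E'
import cv2
a=cv2.imread("pics/w1.png")[140:300,275:435]
cv2.imwrite("pics/w1c.png",cv2.resize(a,None,fx=3.75,fy=3.75,interpolation=cv2.INTER_CUBIC))
E
```

```text
(no output)
```

View pics/w1c.png

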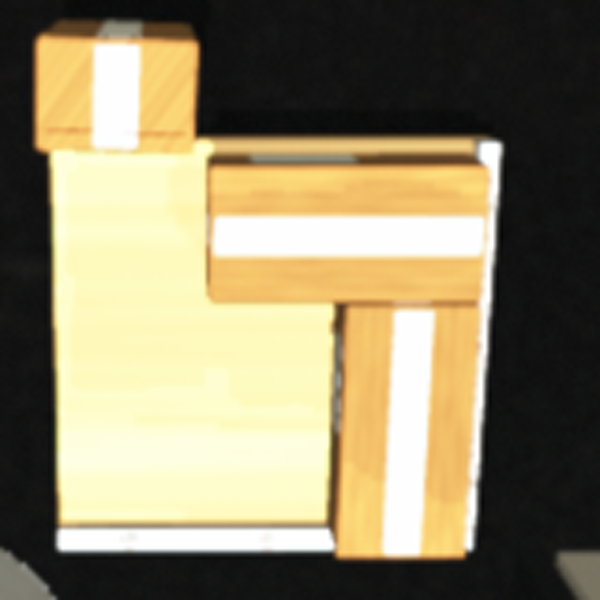

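```bash
cat > fit.py <<'E'
from h import *
from scipy.optimize import least_squares
def fit(C,pts,uv,x0):
    pts=np.array(pts,float);uv=np.array(uv,float)
    def P(p):
        c,s=np.cos(p[2]),np.sin(p[2]); return np.c_[p[0]+c*pts[:,0]-s*pts[:,1],p[1]+s*pts[:,0]+c*pts[:,1],pts[:,2]]
    r=least_squares(lambda p:(proj(C,P(p))-uv).ravel(),x0); return r.x,r.fun.reshape(-1,2).round(1)
E
python3 - <<'E'
from fit import *
z=np.load("w1.npz"); C=(z["arr_0"],z["arr_1"],z["arr_2"])
f=lambda x,y:(275+(x+.5)/3.75-.5,140+(y+.5)/3.75-.5)
m=lambda a:np.array(a)/1000
p,e=fit(C,m([[75.5,-75.5,18],[-72.5,75.5,18],[75.5,75.5,18],[67.5,-75.5,18]]),[f(57,551),f(501,143),f(473,551),f(58,527)],[.583,.09,.01]); print("slab",p[:2].round(4),np.degrees(p[2]).round(2),e.tolist())
S=p
def S2(q): # world->slab
    d=np.array(q[:2])-S[:2]; c,s=np.cos(S[2]),np.sin(S[2]); return (np.array([c*d[0]+s*d[1],-s*d[0]+c*d[1]])*1000).round(1)
p,e=fit(C,m([[16,-22.5,90],[16,22.5,90],[-16,22.5,90],[-16,-22.5,90]]),[f(39,151),f(196,151),f(198,38),f(35,36)],[.488,.036,.01]); print("end",p[:2].round(4),np.degrees(p[2]).round(2),S2(p),e.tolist())
p,e=fit(C,m([[22.5,-45,44],[22.5,45,44],[-22.5,45,44],[-22.5,-45,44]]),[f(209,301),f(484,301),f(489,165),f(209,165)],[.54,.11,.01]); print("d",p[:2].round(4),np.degrees(p[2]).round(2),S2(p),e.tolist())
p,e=fit(C,m([[45,-22.5,44],[45,22.5,44],[-45,22.5,44],[-45,-22.5,44]]),[f(335,558),f(466,558),f(484,301),f(343,301)],[.61,.13,.01]); print("c",p[:2].round(4),np.degrees(p[2]).round(2),S2(p),e.tolist())
# rack in wrist: carton in rack: print rough
o=T(); import sys
v=tgt([.38,.325,.33],[180,0,-180.8]); print(rows(o,v).round(3))
E
```

```text
slab [0.5849 0.0895] 1.01 [[0.2, -0.4], [0.3, -0.1], [-0.3, -0.1], [-0.2, 0.6]]
end [0.4908 0.0369] 0.9 [-95.  -50.9] [[-0.3, 0.2], [0.2, 0.4], [0.0, -0.4], [0.1, -0.1]]
d [0.538  0.1103] 1.38 [-46.5  21.7] [[-0.5, 0.4], [-0.2, 0.1], [0.9, -0.4], [-0.2, -0.1]]
c [0.6052 0.1342] 1.32 [21.1 44.4] [[0.1, -0.4], [-0.1, -0.5], [-0.4, 0.4], [0.4, 0.5]]
[0.485 0.936 0.012 0.    0.    0.01 ]
```

```bash
python3 - <<'E'
from h import *
o=T(); a=tgt([.40,.326,.27],[180,0,-180.6]); R=Rot.from_euler("z",-.7,degrees=True)*Rot.from_euler("y",-30,degrees=True)*Rot.from_euler("xyz",[180,0,-180],degrees=True)
def M(p): m=np.eye(4); m[:3,:3]=R.as_matrix(); m[:3,3]=p; return m
print(rows(o,M([.40,.326,.27])).round(4), rows(M([.40,.326,.27]),M([.443,.328,.172])).round(4))
E
```

```text
[ 0.4185  0.938   0.2123  0.0025 -0.1665  0.0089] [ 0.0393  0.0084  0.3545 -0.     -0.     -0.    ]
```

```bash
python3 -m inch '0.4185 0.938 0.2123 0.0025 -0.1665 0.009;0.4185 0.938 0.2123 0.0025 -0.1665 0.009;0.4185 0.938 0.2123 0.0025 -0.1665 0.009;0.4185 0.938 0.2123 0.0025 -0.1665 0.009;0.4185 0.938 0.2123 0.0025 -0.1665 0.009;0.4185 0.938 0.2123 0.0025 -0.1665 0.009;0.4185 0.938 0.2123 0.0025 -0.1665 0.009;0.4185 0.938 0.2123 0.0025 -0.1665 0.009;0.4185 0.938 0.2123 0.0025 -0.1665 0.009;0.4185 0.938 0.2123 0.0025 -0.1665 0.009' && python3 -m inch '0.04 0.008 0.355 0 0 0;0.04 0.008 0.355 0 0 0;0.04 0.008 0.355 0 0 0;0.04 0.008 0.355 0 0 0;0.04 0.008 0.355 0 0 0;0.04 0.008 0.355 0 0 0'; python3 - <<'E'
from h import *
C=cam("wrist"); o=get_obs(); im=snapshot("wrist"); cv2.imwrite("pics/w2.png",im[:,:,::-1]); np.savez("w2.npz",*C)
print(o["tool_pos"],o["orientation"],o["joint_pos"])
for t in ["carton_rack","hood_edge"]:
    print(t,[(np.round(d["uv"],1).tolist(),round(float(d["p"]),2)) for d in landmark_of("wrist",t)[:4]])
print([(d["rect"],d["p"]) for d in boxes_of("wrist","carton_rack")])
E
```

```text
clock: 4.93
tool_pos: [0.4604, 0.2826, 0.3101]
orientation: [-180.0, 26.7, -178.3]
force: [-0.4, 0.0, 0.5]
opening: 0.0877
gripper_force: 0.0
clock: 5.43
tool_pos: [0.5059, 0.2794, 0.2197]
orientation: [180.0, 25.1, -177.6]
force: [0.8, 0.1, -0.1]
opening: 0.0878
gripper_force: 0.0
[0.50594364 0.27936146 0.21966889] [ 179.97217838   25.14761977 -177.6180947 ] [ 5.90158750e+01 -1.42527432e-01 -4.37085647e+01  3.56444937e+01
 -3.74855556e+01 -1.73597325e+02]
carton_rack [([377.0, 159.2], 0.81), ([127.9, 178.0], 0.51)]
hood_edge [([406.6, 279.2], 0.9)]
[([343.0, 96.0, 68.5, 123.6], 0.67)]
```

View pics/w2.png

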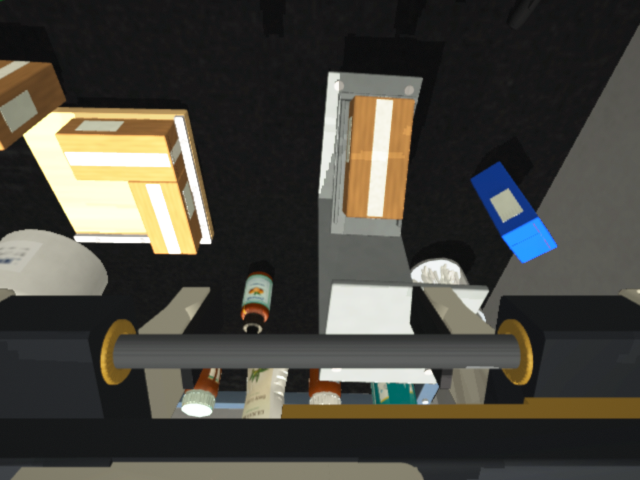

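```bash
python3 - <<'E'
from fit import *
z=np.load("w2.npz"); C=(z["arr_0"],z["arr_1"],z["arr_2"])
m=lambda a:np.array(a)/1000
c,s=np.cos(np.pi/6),.5
P=np.array([[u*c-16*s,v,64+u*s+16*c] for u,v in [(-45,-22.5),(-45,22.5),(45,22.5),(45,-22.5)]])
p,e=fit(C,m(P),[(353,96),(414,98),(405,219),(346.5,216)],[.517,.329,0]); print(p[:2].round(4),np.degrees(p[2]).round(2),e.tolist())
o=T()
for tiltyaw in [p[2]]:
    R=Rot.from_euler("z",p[2])*Rot.from_euler("y",-30,degrees=True)*Rot.from_euler("x",180,degrees=True)
    def M(q): m=np.eye(4); m[:3,:3]=R.as_matrix(); m[:3,3]=q; return m
    A=tgt([.40,.28,.36],[180,0,-90])
    sl=Rot.from_euler("z",p[2]).apply([c,0,s]); n=Rot.from_euler("z",p[2]).apply([-s,0,c]); ctr=np.r_[p[:2],.064]
    S=ctr-.012*sl+.12*n; B=tgt([.36,.30,.36],[180,0,-60]);
    print(S); print(rows(o,A).round(4),rows(A,M(S+.08*n)).round(4))
E
```

```text
[0.5181 0.3272] 0.28 [[-0.1, -0.9], [0.4, -0.6], [-0.7, 0.3], [0.4, 1.7]]
[0.44766373 0.32689272 0.16192305]
[ 0.1196  0.0156 -0.5713 -0.1062  0.1119 -0.4778] [-0.1556 -0.0255  0.4293  0.131   0.1304 -0.489 ]
```

```bash
python3 -m inch '0.12 0.016 -0.571 -0.106 0.112 -0.478;0.12 0.016 -0.571 -0.106 0.112 -0.478;0.12 0.016 -0.571 -0.106 0.112 -0.478;0.12 0.016 -0.571 -0.106 0.112 -0.478;0.12 0.016 -0.571 -0.106 0.112 -0.478;0.12 0.016 -0.571 -0.106 0.112 -0.478;0.12 0.016 -0.571 -0.106 0.112 -0.478;0.12 0.016 -0.571 -0.106 0.112 -0.478;0.12 0.016 -0.571 -0.106 0.112 -0.478;0.12 0.016 -0.571 -0.106 0.112 -0.478' ; cat > go.py <<'E'
from h import *
import sys
def rk(yaw): return Rot.from_euler("z",yaw,degrees=True)*Rot.from_euler("y",-30,degrees=True)*Rot.from_euler("x",180,degrees=True)
def rack(d,n,yaw=0.0,c=np.array([.518,.327,.064])):  # TCP at slope offset d, normal offset n (m) from carton centre
    m=np.eye(4); m[:3,:3]=rk(yaw).as_matrix(); a=Rot.from_euler("z",yaw,degrees=True)
    m[:3,3]=c+a.apply([.866*d-.5*n,0,.5*d+.866*n]); return m
def slab(x,y,z,yaw,tilt=0): # tool down, mm in slab frame, yaw relative to slab
    R=Rot.from_euler("z",1.0,degrees=True); m=np.eye(4); m[:3,3]=np.r_[.5849,.0895,0]+R.apply([x/1e3,y/1e3,z/1e3])
    m[:3,:3]=(Rot.from_euler("z",1.0+yaw,degrees=True)*Rot.from_euler("x",180,degrees=True)).as_matrix(); return m
def show(*t):
    c=T(); print("j",np.round(get_obs()["joint_pos"],0))
    for x in t: print(rows(c,x).round(4), "rows>=",max(np.linalg.norm(rows(c,x)[:3])*300/41.7,np.linalg.norm(rows(c,x)[3:])*180/7.16).round(1)); c=x
E
python3 - <<'E'
from go import *
show(rack(-.012,.2))
E
```

```text
clock: 6.47
tool_pos: [0.3997, 0.2801, 0.3598]
orientation: [-176.7, 4.9, -108.4]
force: [0.3, 0.2, 0.7]
opening: 0.0879
gripper_force: 0.0
j [ 60.  -5. -14.   2. -76. -79.]
[-0.1193  0.0499  0.4385  0.1195  0.1143 -0.5968] rows>= 15.6
```

```bash
python3 -m inch '0 0 0 0.0597 0.057 -0.298;0 0 0 0.0597 0.057 -0.298;0 0 0 0.0597 0.057 -0.298;0 0 0 0.0597 0.057 -0.298;0 0 0 0.0597 0.057 -0.298;0 0 0 0.0597 0.057 -0.298;0 0 0 0.0597 0.057 -0.298;0 0 0 0.0597 0.057 -0.298' ; python3 - <<'E'
from go import *
show(rack(-.012,.2),rack(-.012,.1))
E
```

```text
clock: 7.13
tool_pos: [0.3997, 0.2801, 0.3591]
orientation: [-169.0, -13.3, -56.6]
force: [-0.1, -0.5, 0.5]
opening: 0.0874
gripper_force: 0.0
j [ 72.  -7. -24.  18. -74. -42.]
[-0.211  -0.0323  0.4017  0.0602  0.0563 -0.2985] rows>= 7.8
[ 0.     -0.      0.3333 -0.      0.     -0.    ] rows>= 2.4
```

```bash
python3 -m inch '0 0 0 0.06 0.0563 -0.2985;0 0 0 0.06 0.0563 -0.2985;0 0 0 0.06 0.0563 -0.2985;-0.211 -0.0323 0.4017 0.06 0.0563 -0.2985;-0.211 -0.0323 0.4017 0.06 0.0563 -0.2985;-0.211 -0.0323 0.4017 0.06 0.0563 -0.2985;-0.211 -0.0323 0.4017 0.06 0.0563 -0.2985;-0.211 -0.0323 0.4017 0.06 0.0563 -0.2985;-0.211 -0.0323 0.4017 0.06 0.0563 -0.2985;-0.211 -0.0323 0.4017 0.06 0.0563 -0.2985' ; python3 - <<'E'
from go import *
show(rack(-.012,.07),rack(-.012,-.008))
E
```

```text
clock: 7.97
tool_pos: [0.4081, 0.3268, 0.2314]
orientation: [-179.8, -29.9, -0.6]
force: [0.0, -0.5, 0.4]
opening: 0.0876
gripper_force: 0.0
j [ 77.  -5. -50.  42. -46. -18.]
[-0.0009 -0.0017  0.433   0.0008  0.0005 -0.0031] rows>= 3.1
[ 0.   -0.    0.26 -0.    0.   -0.  ] rows>= 1.9
```

```bash
python3 -m inch '0 0 0.15 0 0 0;0 0 0.3 0 0 0;0 0 0.433 0 0 0;0 0 0.433 0 0 0' && python3 -m inch '0 0 0.06 0 0 0;0 0 0.12 0 0 0;0 0 0.18 0 0 0;0 0 0.23 0 0 0;0 0 0.26 0 0 0;0 0 0.26 0 0 0' && python3 - <<'E'
from go import *
show(rack(-.012,-.008))
E
```

```text
clock: 8.3
tool_pos: [0.4764, 0.3297, 0.1194]
orientation: [179.8, -29.5, -0.7]
force: [1.3, -0.4, 0.1]
opening: 0.0875
gripper_force: 0.0
clock: 8.8
tool_pos: [0.5037, 0.33, 0.0711]
orientation: [178.6, -28.7, -0.4]
force: [-0.1, -0.4, -0.0]
opening: 0.0874
gripper_force: 0.0
j [ 44.  14. -58.  95. -21. -47.]
[-0.0091  0.008   0.0715  0.0087  0.0073 -0.0016] rows>= 0.5
```

```bash
cat > kin.py <<'E'
from go import *
from scipy.optimize import least_squares
D=[([-58.436,20.591,.634,-.019,-70.136,-16.506],[.175,-.651,.226],[179.906,-.01,-164.947]),
([-7.314,.1275,-7.956,-.03,-81.896,-81.614],[.4323,-.2487,.3571],[180,0,-178.9]),
([26.365,4.038,-6.976,-.0116,-79.09,-115.205],[.5302,.0488,.33225],[-179.966,-.0997,-178.842]),
([59.016,-.1425,-43.709,35.644,-37.4856,-173.597],[.50594,.27936,.21967],[179.972,25.148,-177.618])]
if __name__=="__main__":
    o=get_obs(); D.append((o["joint_pos"],o["tool_pos"],o["orientation"]))
E_=lambda a,x:Rot.from_euler(a,x,degrees=True)
def chain(q,s4,s6):
    A=E_("z",q[0]);B=A*E_("y",q[1]);C=B*E_("y",-q[2]);F=C*E_("x",s4*q[3]);G=F*E_("y",-q[4]);H=G*E_("x",s6*q[5]); return A,B,C,F,G,H
best=None
for s4 in(1,-1):
  for s6 in(1,-1):
    Rt=[chain(q,s4,s6)[5].inv()*Rot.from_euler("xyz",o,degrees=True) for q,_,o in D]
    m=Rot.concatenate(Rt).mean(); err=max((m.inv()*r).magnitude() for r in Rt)
    if best is None or err<best[0]: best=(err,s4,s6,m)
err,s4,s6,RT=best
rowsA=[];b=[]
for q,p,_ in D:
    A,B,C,F,G,H=chain(q,s4,s6); rowsA.append(np.hstack([np.eye(3)[:,2:],A.as_matrix()[:,[0]],B.as_matrix()[:,[2]],C.as_matrix()[:,[0,2]],F.as_matrix()[:,[1]],G.as_matrix()[:,[0]]])); b.append(p)
Aa=np.vstack(rowsA); w,_,rk_,sv=np.linalg.lstsq(Aa,np.concatenate(b),rcond=1e-6)
def fk(q):
    A,B,C,F,G,H=chain(q,s4,s6); m=np.eye(4); m[:3,:3]=(H*RT).as_matrix()
    m[:3,3]=np.array([0,0,w[0]])+A.apply([w[1],0,0])+B.apply([0,0,w[2]])+C.apply([w[3],0,w[4]])+F.apply([0,w[5],0])+G.apply([w[6],0,0]); return m
lo=np.array([-176,-82,-58.2,-173.8,-174.7,-.2*0-173.6]);hi=np.array([176,121.7,71.7,95.4,-.2,173.6])
def ik(M,q0):
    f=lambda q:np.r_[(fk(q)[:3,3]-M[:3,3])*1000,Rot.from_matrix(M[:3,:3].T@fk(q)[:3,:3]).as_rotvec()*180/np.pi*2]
    r=least_squares(f,np.clip(q0,lo+1,hi-1),bounds=(lo,hi),x_scale=30); return r.x,np.linalg.norm(r.fun)
if __name__=="__main__":
    print("rot err deg",np.degrees(err),s4,s6,"w",w.round(4),"rank",rk_,sv.round(3),"res mm",((Aa@w-np.concatenate(b))*1000).round(1).tolist())
E
python3 kin.py
```

```text
rot err deg 0.03847341233978268 -1 -1 w [ 1.998e-01  0.000e+00  6.004e-01  4.635e-01  2.000e-04 -1.918e-01
  3.780e-01] rank 7 [4.355 3.187 2.147 0.828 0.648 0.344 0.214] res mm [-0.0, -0.0, -0.2, -0.0, 0.0, 0.0, -0.1, -0.0, 0.1, 0.0, 0.1, 0.1, -0.1, -0.0, 0.0]
```

```bash
cat > s.py <<'E'
from kin import *
rng=np.random.default_rng(0)
def G(d,n,tilt,yw,flip):
    m=rack(d,n,yw); m[:3,:3]=(E_("z",yw)*E_("y",-tilt)*E_("x",180)*E_("z",180 if flip else 0)).as_matrix(); return m
def hood(d,n,tilt):
    t=np.radians(tilt); T0=np.array([.866*d-.5*n,.5*d+.866*n+.064])*1000; v=np.array([-10,202])-T0
    return v@np.array([np.cos(t),np.sin(t)]) , v@np.array([-np.sin(t),np.cos(t)])
if __name__=="__main__":
  for flip in (0,1):
    for tilt in (30,25,20,15):
      for d in (-.01,0,.012):
        S=set()
        for k in range(14):
            q,e=ik(G(d,-.008,tilt,0,flip),rng.uniform(np.maximum(lo,-120),np.minimum(hi,120)))
            if e<.3: S.add(tuple(np.round(q).astype(int)))
        print(flip,tilt,d,np.round(hood(d,-.008,tilt)),sorted(S))
E
time python3 s.py
```

```text
0 30 -0.01 [ 70. 133.] []
0 30 0 [ 60. 133.] []
0 30 0.012 [ 48. 133.] []
0 25 -0.01 [ 59. 138.] []
0 25 0 [ 49. 137.] [(np.int64(41), np.int64(15), np.int64(-56), np.int64(94), np.int64(-16), np.int64(-42))]
0 25 0.012 [ 37. 136.] [(np.int64(42), np.int64(15), np.int64(-55), np.int64(89), np.int64(-16), np.int64(-38))]
0 20 -0.01 [ 46. 143.] [(np.int64(51), np.int64(16), np.int64(-52), np.int64(61), np.int64(-18), np.int64(-19))]
0 20 0 [ 36. 141.] [(np.int64(51), np.int64(16), np.int64(-50), np.int64(57), np.int64(-19), np.int64(-16))]
0 20 0.012 [ 25. 139.] [(np.int64(52), np.int64(17), np.int64(-49), np.int64(53), np.int64(-20), np.int64(-12))]
0 15 -0.01 [ 34. 146.] [(np.int64(56), np.int64(18), np.int64(-42), np.int64(31), np.int64(-24), np.int64(6))]
0 15 0 [ 24. 144.] [(np.int64(56), np.int64(18), np.int64(-41), np.int64(30), np.int64(-26), np.int64(8))]
0 15 0.012 [ 12. 141.] [(np.int64(55), np.int64(18), np.int64(-39), np.int64(28), np.int64(-27), np.int64(10))]
1 30 -0.01 [ 70. 133.] []
1 30 0 [ 60. 133.] []
1 30 0.012 [ 48. 133.] []
1 25 -0.01 [ 59. 138.] []
1 25 0 [ 49. 137.] [(np.int64(41), np.int64(15), np.int64(-56), np.int64(94), np.int64(-16), np.int64(138))]
1 25 0.012 [ 37. 136.] [(np.int64(42), np.int64(15), np.int64(-55), np.int64(89), np.int64(-16), np.int64(142))]
1 20 -0.01 [ 46. 143.] [(np.int64(51), np.int64(16), np.int64(-52), np.int64(61), np.int64(-18), np.int64(161))]
1 20 0 [ 36. 141.] [(np.int64(51), np.int64(16), np.int64(-50), np.int64(57), np.int64(-19), np.int64(164))]
1 20 0.012 [ 25. 139.] [(np.int64(52), np.int64(17), np.int64(-49), np.int64(53), np.int64(-20), np.int64(168))]
1 15 -0.01 [ 34. 146.] []
1 15 0 [ 24. 144.] [(np.int64(56), np.int64(18), np.int64(-41), np.int64(30), np.int64(-25), np.int64(-172))]
1 15 0.012 [ 12. 141.] [(np.int64(55), np.int64(18), np.int64(-39), np.int64(28), np.int64(-27), np.int64(-170))]
real	0m39.162s
user	0m39.533s
sys	0m0.223s
```

```bash
cat > s2.py <<'E'
from s import *
for tilt,d in ((20,-.016),(22,-.014)):
    g=G(d,-.008,tilt,0,1); q=np.array([51,16,-52,61,-18,160.])
    for back in (0,.03,.06,.09,.12,.16):
        m=g.copy(); m[:3,3]-=back*g[:3,2]; q,e=ik(m,q); print(tilt,back,m[:3,3].round(4),q.round(0),round(e,2))
    print(hood(d,-.008,tilt))
E
python3 s2.py; python3 - <<'E'
from go import *
show(T()@tgt([0,0,-.2],[0,0,0]))
E
```

```text
20 0 [0.5081 0.327  0.0491] [ 51.  16. -53.  64. -17. 159.] 0.0
20 0.03 [0.4979 0.327  0.0773] [ 56.  14. -50.  49. -22. 168.] 0.0
20 0.06 [0.4876 0.327  0.1055] [ 60.  11. -48.  41. -27. 174.] 0.52
20 0.09 [0.4774 0.327  0.1336] [ 62.   8. -47.  39. -31. 174.] 3.16
20 0.12 [0.4671 0.327  0.1618] [ 65.   5. -46.  38. -35. 174.] 5.59
20 0.16 [0.4534 0.327  0.1994] [ 68.   1. -44.  35. -41. 174.] 8.41
(np.float64(52.169140741114695), np.float64(143.7545640121863))
22 0 [0.5099 0.327  0.0501] [ 46.  16. -55.  78. -16. 148.] 0.0
22 0.03 [0.4986 0.327  0.0779] [ 54.  13. -53.  60. -20. 160.] 0.0
22 0.06 [0.4874 0.327  0.1057] [ 59.  10. -51.  49. -25. 167.] 0.0
22 0.09 [0.4762 0.327  0.1335] [ 62.   8. -48.  41. -30. 172.] 0.0
22 0.12 [0.4649 0.327  0.1613] [ 65.   5. -47.  38. -35. 174.] 1.66
22 0.16 [0.4499 0.327  0.1984] [ 69.   1. -45.  36. -40. 174.] 4.39
(np.float64(55.173833613325385), np.float64(141.56795062587113))
j [ 44.  14. -58.  95. -21. -47.]
[ 0.      0.     -0.6667 -0.      0.     -0.    ] rows>= 4.8
```

```bash
python3 -m inch '0 0 -0.15 0 0 0;0 0 -0.3 0 0 0;0 0 -0.45 0 0 0;0 0 -0.55 0 0 0;0 0 -0.55 0 0 0;0 0 -0.55 0 0 0' ; python3 - <<'E'
from s import *
show(tgt([.40,.28,.34],[180,0,85]))
E
```

```text
clock: 9.3
tool_pos: [0.4212, 0.3363, 0.2195]
orientation: [179.0, -28.6, -0.3]
force: [0.4, 1.7, 1.3]
opening: 0.0879
gripper_force: 0.0
j [ 75.  -2. -48.  41. -45. -16.]
[ 0.1309  0.1951 -0.3825  0.1225 -0.1238 -0.4647] rows>= 12.5
```

```bash
python3 -m inch '0.13 0.195 -0.38 0.122 -0.124 -0.465;0.13 0.195 -0.38 0.122 -0.124 -0.465;0.13 0.195 -0.38 0.122 -0.124 -0.465;0.13 0.195 -0.38 0.122 -0.124 -0.465;0.13 0.195 -0.38 0.122 -0.124 -0.465;0.13 0.195 -0.38 0.122 -0.124 -0.465;0.13 0.195 -0.38 0.122 -0.124 -0.465;0.13 0.195 -0.38 0.122 -0.124 -0.465;0.13 0.195 -0.38 0.122 -0.124 -0.465;0.13 0.195 -0.38 0.122 -0.124 -0.465' ; python3 - <<'E'
from s import *
g=G(-.014,-.008,22,0,1); b=g.copy(); b[:3,3]-=.09*g[:3,2]; a=b.copy(); a[:3,:3]=(E_("y",-20)*E_("z",155)*E_("x",180)).as_matrix(); a[:3,3]-=.06*g[:3,2]
print(ik(a,[65,1,-45,36,-40,160]))
show(a,b,g)
E
```

```text
clock: 10.13
tool_pos: [0.4016, 0.2789, 0.3372]
orientation: [174.9, -7.3, 61.6]
force: [0.6, 0.1, 0.2]
opening: 0.0876
gripper_force: 0.0
(array([ 66.74791627,   2.9546204 , -40.84059867,  28.26202936,
       -41.59563147, 157.66417207]), np.float64(2.1588162426336662e-13))
j [ 62.  -7. -20.   5. -70.  88.]
[ 0.1594  0.0302  0.5225 -0.0638 -0.0465 -0.5219] rows>= 13.3
[-0.0063  0.0029  0.1999 -0.0024 -0.0109 -0.1389] rows>= 3.5
[ 0.   0.   0.3 -0.   0.   0. ] rows>= 2.2
```

```bash
python3 -m inch '0 0 0 -0.064 -0.0465 -0.522;0 0 0 -0.064 -0.0465 -0.522;0 0 0 -0.064 -0.0465 -0.522;0 0 0 -0.064 -0.0465 -0.522;0 0 0 -0.064 -0.0465 -0.522;0 0 0 -0.064 -0.0465 -0.522;0 0 0 -0.064 -0.0465 -0.522;0 0 0 -0.064 -0.0465 -0.522;0 0 0 -0.064 -0.0465 -0.522;0 0 0 -0.064 -0.0465 -0.522' ; python3 - <<'E'
from s import *
g=G(-.014,-.008,22,0,1); b=g.copy(); b[:3,3]-=.09*g[:3,2]
show(b,g)
E
```

```text
clock: 10.97
tool_pos: [0.4018, 0.279, 0.3365]
orientation: [168.1, 12.0, 130.4]
force: [-0.4, 0.8, 0.4]
opening: 0.0878
gripper_force: 0.0
j [ 71.  -9. -28.  18. -68. 144.]
[ 0.1023  0.1476  0.7161 -0.0182 -0.0244 -0.267 ] rows>= 6.8
[ 0.   0.   0.3 -0.   0.   0. ] rows>= 2.2
```

```bash
python3 -m inch '0.03 0.04 0.2 0 -0.01 -0.1;0.05 0.08 0.4 0 -0.02 -0.14;0.08 0.11 0.55 -0.01 -0.02 -0.17;0.1 0.147 0.716 -0.018 -0.024 -0.2;0.1023 0.1476 0.716 -0.018 -0.0244 -0.267;0.1023 0.1476 0.716 -0.018 -0.0244 -0.267;0.1023 0.1476 0.716 -0.018 -0.0244 -0.267;0.1023 0.1476 0.716 -0.018 -0.0244 -0.267' ; python3 - <<'E'
from s import *
g=G(-.014,-.008,22,0,1); C=cam("wrist"); im=snapshot("wrist"); cv2.imwrite("pics/w3.png",im[:,:,::-1]); np.savez("w3.npz",*C)
show(g)
E
```

```text
clock: 11.63
tool_pos: [0.4764, 0.3255, 0.1316]
orientation: [-179.8, 21.9, 179.9]
force: [-0.5, -0.0, 0.6]
opening: 0.0876
gripper_force: 0.0
j [ 62.   8. -48.  41. -30. 172.]
[ 0.0005  0.0043  0.2969 -0.0011 -0.0004 -0.0027] rows>= 2.1
```

```bash
python3 -m inch '0 0 0.05 0 0 0;0 0 0.1 0 0 0;0 0.004 0.15 0 0 0;0 0.004 0.2 0 0 -0.003;0 0.004 0.25 0 0 -0.003;0 0.004 0.28 0 0 -0.003;0 0.004 0.297 0 0 -0.003;0 0.004 0.297 0 0 -0.003;0 0.004 0.297 0 0 -0.003' ; python3 - <<'E'
from s import *
g=G(-.014,-.008,22,0,1); show(g)
E
```

```text
clock: 12.43
tool_pos: [0.5114, 0.3268, 0.0511]
orientation: [-179.9, 22.0, 179.9]
force: [0.1, 0.3, 0.5]
opening: 0.0878
gripper_force: 0.0
j [ 47.  16. -55.  77. -16. 149.]
[ 0.006   0.0007  0.0012 -0.001   0.0002 -0.0007] rows>= 0.0
```

```bash
python3 -m inch '0 0 0 0 0 0;0 0 0 0 0 0;0 0 0 0 0 0;0 0 0 0 0 0;0 0 0 0 0 0;0 0 0 0 0 0;0 0 0 0 0 0' 1 ; python3 -m inch '0 0 0 0 0 0;0 0 0 0 0 0;0 0 0 0 0 0'; python3 - <<'E'
from s import *
n=np.array([-.5,0,.866]); a=T(); b=a.copy(); b[:3,3]+=.1*n; print(ik(b,get_obs()["joint_pos"])); show(b)
E
```

```text
clock: 13.02
tool_pos: [0.5104, 0.3259, 0.0496]
orientation: [-179.7, 21.9, -180.0]
force: [-3.3, -0.3, 4.4]
opening: 0.0467
gripper_force: 2.7
clock: 13.27
tool_pos: [0.5105, 0.326, 0.0495]
orientation: [-179.8, 21.9, -180.0]
force: [-3.8, -2.3, 5.5]
opening: 0.0448
gripper_force: 30.8
(array([ 64.40059481,   6.4078271 , -48.75616526,  40.16904208,
       -31.63000789, 171.52659037]), np.float64(1.8896303330261168e-13))
j [ 47.  16. -55.  77. -16. 149.]
[ 0.047  -0.0014 -0.33    0.      0.     -0.    ] rows>= 2.4
```

```bash
python3 -m inch '0.004 0 -0.03 0 0 0;0.009 0 -0.06 0 0 0;0.014 0 -0.1 0 0 0;0.02 0 -0.14 0 0 0;0.026 0 -0.18 0 0 0;0.031 0 -0.22 0 0 0;0.037 0 -0.26 0 0 0;0.043 0 -0.3 0 0 0;0.047 0 -0.33 0 0 0;0.047 0 -0.33 0 0 0'; python3 - <<'E'
from s import *
a=T(); b=a.copy(); b[:3,3]=[.37,.30,.27]; b[:3,:3]=(E_("y",-22)*E_("z",160)*E_("x",180)).as_matrix(); print(ik(b,get_obs()["joint_pos"]));c=tgt([.40,.25,.30],[180,0,91]); c[:3,:3]=(E_("z",91)*E_("x",180)@Rot.identity() if 0 else E_("z",91)*E_("x",180)).as_matrix(); print(ik(c,[50,0,-20,0,-70,130])); show(b,c)
E
```

```text
clock: 14.1
tool_pos: [0.4601, 0.3274, 0.1371]
orientation: [-179.9, 21.9, -180.0]
force: [-0.1, 0.7, -1.3]
opening: 0.0449
gripper_force: 29.9
(array([ 79.92238076,  -9.96012434, -41.51875036,  26.02360161,
       -57.23694661, 156.04416761]), np.float64(2.1261550939913307e-13))
(array([ 5.60060909e+01, -1.55778165e+00, -1.68470363e+01,  9.28108005e-03,
       -7.47121495e+01,  1.24983013e+02]), np.float64(2.3360258084807737e-13))
j [ 65.   6. -49.  40. -32. 172.]
[ 1.132e-01 -9.240e-02 -5.229e-01 -8.000e-04 -3.000e-04  1.112e-01] rows>= 3.9
[-0.1793 -0.1121 -0.0553  0.1057  0.0754  0.3784] rows>= 10.1
```

```bash
python3 -m inch '0.03 -0.02 -0.13 0 0 0;0.06 -0.04 -0.26 0 0 0;0.085 -0.07 -0.39 0 0 0.04;0.113 -0.092 -0.523 0 0 0.08;0.113 -0.092 -0.523 0 0 0.11;0.113 -0.092 -0.523 0 0 0.11'; cat > pl.py <<'E'
from s import *
g0=np.eye(4); g0[:3,3]=[.5105,.326,.0495]; g0[:3,:3]=Rot.from_euler("xyz",[-179.9,21.95,-180],degrees=True).as_matrix()
c0=np.eye(4); c0[:3,3]=[.518,.326,.064]; c0[:3,:3]=E_("y",-30).as_matrix()
REL=np.linalg.inv(c0)@g0
def place(x,y,z,yaw=-90):
    c=np.eye(4); R=E_("z",1.0); c[:3,3]=np.r_[.5849,.0895,0]+R.apply([x/1e3,y/1e3,z/1e3]); c[:3,:3]=E_("z",1.0+yaw).as_matrix(); return c@REL
E
python3 - <<'E'
from pl import *
p=place(42.5,-25,31.5); u=place(42.5,-25,121.5); c=u.copy(); c[:3,3]=[.42,.22,.29]
for m in (c,u,p): q,e=ik(m,[45,0,-20,0,-70,130]); print(m[:3,3].round(4),q.round(0),round(e,3))
show(c,u,p)
z=np.load("w1.npz"); C=(z["arr_0"],z["arr_1"],z["arr_2"])
print("lid right edge",ray(C,(291,335),.107),ray(C,(290,325),.107),"jar body",ray(C,(295,310),.09)); print("shelf",[ray(cam("top"),(400,85),h).round(3) for h in (.3,.5,.6)])
E
```

```text
clock: 14.6
tool_pos: [0.3701, 0.3007, 0.2707]
orientation: [172.1, 20.5, 158.5]
force: [-0.2, -0.3, -2.2]
opening: 0.045
gripper_force: 29.9
[0.42 0.22 0.29] [ 47.  -3. -18.  -6. -70. 136.] 0.0
[0.6276 0.079  0.1127] [ 20.  22. -10.  -9. -56. 166.] 0.0
[0.6276 0.079  0.0227] [ 20.  28. -14. -11. -46. 168.] 0.0
j [ 80. -10. -41.  26. -57. 156.]
[-0.2598 -0.1915  0.0023  0.0796  0.1141  0.3859] rows>= 10.3
[-0.5601  0.6846  0.5165 -0.      0.     -0.    ] rows>= 7.4
[-0.042   0.0005  0.297  -0.      0.     -0.    ] rows>= 2.2
lid right edge [0.68337282 0.02239589 0.107     ] [0.67038938 0.02124841 0.107     ] jar body [0.66006059 0.02602305 0.09      ]
shelf [array([0.8  , 0.087, 0.3  ]), array([0.693, 0.116, 0.5  ]), array([0.639, 0.13 , 0.6  ])]
```

```bash
python3 -m inch '-0.13 -0.095 0 0.08 0.114 0.386;-0.26 -0.19 0 0.08 0.114 0.386;-0.26 -0.19 0 0.08 0.114 0.386;-0.26 -0.19 0 0.08 0.114 0.386;-0.26 -0.19 0 0.08 0.114 0.386;-0.26 -0.19 0 0.08 0.114 0.386;-0.26 -0.19 0 0.08 0.114 0.386;-0.26 -0.19 0 0.08 0.114 0.386;-0.26 -0.19 0 0.08 0.114 0.386;-0.26 -0.19 0 0.08 0.114 0.386'; cat >> pl.py <<'E'
def place2(x,y,z,phi=-8,yaw=-90):
    c=np.eye(4); R=E_("z",1.0); c[:3,3]=np.r_[.5849,.0895,0]+R.apply([x/1e3,y/1e3,z/1e3]); c[:3,:3]=(E_("z",1.0+yaw)*E_("y",phi)).as_matrix(); return c@REL
E
python3 - <<'E'
from pl import *
p=place2(42.5,-27,36); u=place2(42.5,-27,126)
for m in (u,p): q,e=ik(m,[45,0,-20,0,-70,130]); print(m[:3,3].round(4),Rot.from_matrix(m[:3,:3]).as_euler("xyz",degrees=True).round(1),q.round(0),round(e,3))
show(u,p)
E
```

```text
clock: 15.43
tool_pos: [0.4212, 0.2186, 0.2869]
orientation: [179.7, -6.9, 93.0]
force: [0.8, -0.0, -1.9]
opening: 0.0451
gripper_force: 29.9
[0.6276 0.0756 0.1154] [-1.799e+02 -1.000e-01  9.100e+01] [ 24.  22. -13.  -0. -55. 157.] 0.0
[0.6276 0.0756 0.0254] [-1.799e+02 -1.000e-01  9.100e+01] [ 24.  27. -18.  -0. -45. 157.] 0.0
j [ 47.  -3. -18.  -5. -70. 137.]
[-0.5765  0.6602  0.5092  0.0013 -0.0381  0.0108] rows>= 7.3
[-0.0003  0.0005  0.3     0.      0.     -0.    ] rows>= 2.2
```

```bash
python3 -m inch '-0.1 0.11 0.04 0 -0.02 0.005;-0.2 0.22 0.1 0 -0.03 0.01;-0.29 0.33 0.18 0 -0.038 0.011;-0.38 0.44 0.28 0 -0.038 0.011;-0.48 0.55 0.4 0 -0.038 0.011;-0.55 0.63 0.48 0 -0.038 0.011;-0.5765 0.66 0.509 0 -0.038 0.011;-0.5765 0.66 0.509 0 -0.038 0.011;-0.5765 0.66 0.509 0 -0.038 0.011'; python3 - <<'E'
from pl import *
p=place2(42.5,-27,36); show(p)
im=snapshot("scene"); cv2.imwrite("pics/s2.png",im[:,:,::-1])
E
```

```text
clock: 16.18
tool_pos: [0.6274, 0.0735, 0.1113]
orientation: [-179.8, 0.1, 91.1]
force: [-0.7, 0.8, -2.7]
opening: 0.0444
gripper_force: 29.9
j [ 24.  22. -13.  -0. -55. 157.]
[ 0.0073  0.0019  0.2864 -0.0004  0.0007  0.0005] rows>= 2.1
```

```bash
python3 -m inch '0.003 0.002 0.06 0 0 0;0.007 0.002 0.12 0 0 0;0.007 0.002 0.18 0 0 0;0.007 0.002 0.23 0 0 0;0.007 0.002 0.26 0 0 0;0.007 0.002 0.275 0 0 0;0.007 0.002 0.275 0 0 0;0.007 0.002 0.275 0 0 0'; python3 - <<'E'
from pl import *
p=place2(42.5,-27,36); show(p)
E
```

```text
clock: 16.9
tool_pos: [0.6293, 0.0801, 0.0367]
orientation: [179.6, -0.2, 91.2]
force: [-0.4, -1.8, -1.8]
opening: 0.0451
gripper_force: 29.9
j [ 25.  27. -18.   0. -46. 156.]
[-0.015  -0.0062  0.0377  0.0027 -0.0007  0.0013] rows>= 0.3
```

```bash
python3 -m inch '0 0 0 0 0 0;0 0 0 0 0 0;0 0 0 0 0 0'; python3 - <<'E'
from pl import *
o=get_obs(); print(fk(o["joint_pos"])[:3,3].round(4),o["tool_pos"],o["force"],o["moment"])
p=place2(42.5,-27,36); show(p); print((np.linalg.inv(REL)*1000).round(0)[:3,3])
cp=fk(o["joint_pos"])@np.linalg.inv(REL); print("carton centre in slab",(E_("z",-1.0).apply(cp[:3,3]-[.5849,.0895,0])*1000).round(1), Rot.from_matrix(cp[:3,:3]).as_euler("xyz",degrees=True).round(1))
im=snapshot("scene")[280:420,260:420]; cv2.imwrite("pics/s3.png",cv2.resize(im[:,:,::-1],None,fx=4,fy=4,interpolation=cv2.INTER_CUBIC))
E
```

```text
clock: 17.15
tool_pos: [0.6296, 0.0802, 0.0369]
orientation: [179.6, -0.2, 91.2]
force: [0.5, -1.6, -1.8]
opening: 0.0445
gripper_force: 29.9
[0.6291 0.08   0.0371] [0.62962624 0.08019815 0.03690388] [ 0.53725361 -1.59454603 -1.79352352] [-0.81196687  0.12797381  0.06396738]
j [ 25.  27. -18.  -0. -46. 156.]
[-0.0152 -0.0072  0.0384  0.003  -0.0008  0.0011] rows>= 0.3
[-12.  -0. -11.]
carton centre in slab [ 44.  -22.7  47.7] [  0.5  -7.8 -88.9]
```

View pics/s3.png

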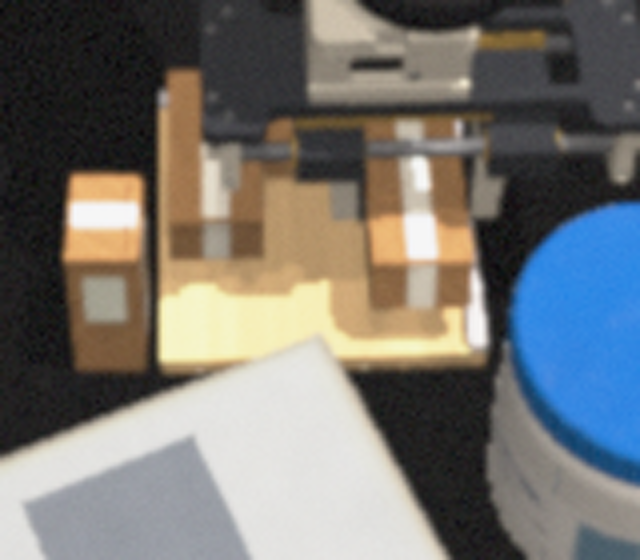

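```bash
python3 -m inch '-0.015 -0.007 0 0.003 0 0;-0.015 -0.007 0.012 0.003 0 0;-0.015 -0.007 0.025 0.003 0 0;-0.015 -0.007 0.036 0.003 0 0;-0.015 -0.007 0.036 0.003 0 0;-0.015 -0.007 0.036 0.003 0 0' ; python3 - <<'E'
from pl import *
o=get_obs(); cp=fk(o["joint_pos"])@np.linalg.inv(REL); print("carton centre in slab",(E_("z",-1.0).apply(cp[:3,3]-[.5849,.0895,0])*1000).round(1))
E
```

```text
clock: 17.7
tool_pos: [0.6271, 0.0756, 0.0247]
orientation: [-179.8, -0.2, 91.2]
force: [0.3, 0.1, -1.9]
opening: 0.0449
gripper_force: 29.9
carton centre in slab [ 41.5 -27.3  35.6]
```

```bash
python3 -m inch '0 0 0.006 0 0 0;0 0 0.008 0 0 0;0 0 0.008 0 0 0' && python3 -m inch '0 0 0 0 0 0;0 0 0 0 0 0;0 0 0 0 0 0;0 0 0 0 0 0' -0.36 && python3 -m inch '0 0 -0.04 0 0 0;0 0 -0.09 0 0 0;0 0 -0.16 0 0 0;0 0 -0.24 0 0 0;0 0 -0.32 0 0 0;0 0 -0.4 0 0 0;0 0 -0.4 0 0 0' && python3 - <<'E'
from pl import *
C=cam("top"); im=snapshot("top"); cv2.imwrite("pics/t2.png",im[:,:,::-1])
for cn in("top","wrist"):
    im=snapshot(cn); C=cam(cn); cv2.imwrite(f"pics/{cn}3.png",im[:,:,::-1])
    for d in landmark_of(cn,"carton_c")[:4]:
        X=ray(C,d["uv"],.028); print(cn,np.round(d["uv"],1),round(float(d["p"]),2),(E_("z",-1.0).apply(X-[.5849,.0895,0])*1000).round(1))
print(get_obs()["joint_pos"].round(0),get_obs()["clock"])
E
```

```text
clock: 17.95
tool_pos: [0.6276, 0.0757, 0.0232]
orientation: [-179.9, -0.2, 91.2]
force: [0.7, -0.5, 0.1]
opening: 0.0451
gripper_force: 29.9
clock: 18.28
tool_pos: [0.6275, 0.0757, 0.023]
orientation: [-179.8, -0.2, 91.2]
force: [0.5, 0.4, -0.5]
opening: 0.0588
gripper_force: 0.0
clock: 18.87
tool_pos: [0.6307, 0.0759, 0.1496]
orientation: [179.7, -0.3, 91.3]
force: [0.8, 1.0, 1.4]
opening: 0.0597
gripper_force: 0.0
top [366.1 217.8] 0.6 [23.6 49.9 28. ]
wrist [195.5 188.7] 0.93 [-45.6  20.7  28. ]
wrist [286.9 155.1] 0.84 [21.6 44.9 28. ]
wrist [236.1 272.6] 0.6 [-19.8 -44.8  28. ]
[ 24.  20. -11.  -0. -59. 157.] 19.1167
```

```bash
python3 -m inch '0 0 0.1 0 0 0;0 0 0.2 0 0 0;0 0 0.28 0 0 0;0 0 0.34 0 0 0;0 0 0.38 0 0 0;0 0 0.404 0 0 0;0 0 0.404 0 0 0;0 0 0.404 0 0 0' && python3 -m inch '0 0 0 0 0 0;0 0 0 0 0 0;0 0 0 0 0 0;0 0 0 0 0 0;0 0 0 0 0 0' 1 && python3 -m inch '0.004 0 0 0 0 0;0.008 0 0 0 0 0;0.012 0 0 0 0 0;0.012 0 0 0 0 0'
```

```text
clock: 19.78
tool_pos: [0.6276, 0.0756, 0.0219]
orientation: [-179.8, -0.2, 91.2]
force: [-0.3, -0.3, 0.4]
opening: 0.0595
gripper_force: 0.0
clock: 20.2
tool_pos: [0.6278, 0.0758, 0.0227]
orientation: [-179.9, -0.2, 91.2]
force: [-1.3, 0.4, 7.0]
opening: 0.0447
gripper_force: 30.0
clock: 20.53
tool_pos: [0.6278, 0.0786, 0.0227]
orientation: [-179.9, -0.1, 91.2]
force: [0.2, -3.4, 5.5]
opening: 0.0446
gripper_force: 29.9
```

```bash
python3 -m inch '0.003 0 0 0 0 0;0.006 0 0 0 0 0;0.006 0 0 0 0 0' && python3 -m inch '0.003 0 0 0 0 0;0.006 0 0 0 0 0;0.006 0 0 0 0 0'
```

```text
clock: 20.78
tool_pos: [0.6278, 0.0803, 0.0227]
orientation: [-179.9, -0.1, 91.2]
force: [-0.1, -3.8, 6.5]
opening: 0.0448
gripper_force: 29.9
clock: 21.03
tool_pos: [0.6277, 0.0816, 0.0227]
orientation: [-179.9, -0.1, 91.2]
force: [-0.4, -6.7, 4.7]
opening: 0.0447
gripper_force: 29.9
```

```bash
python3 -m inch '0.003 0 0 0 0 0;0.005 0 0 0 0 0;0.005 0 0 0 0 0' && python3 -m inch '0.003 0 0 0 0 0;0.003 0 0 0 0 0'
```

```text
clock: 21.28
tool_pos: [0.6278, 0.0817, 0.0228]
orientation: [-179.9, -0.0, 91.2]
force: [2.2, -13.2, 4.6]
opening: 0.0448
gripper_force: 29.9
clock: 21.45
tool_pos: [0.6278, 0.0818, 0.0228]
orientation: [-179.8, 0.0, 91.2]
force: [3.9, -16.6, 5.6]
opening: 0.0447
gripper_force: 29.9
```

```bash
python3 -m inch '0 0.004 0 0 0 0;0 0.008 0 0 0 0;0 0.01 0 0 0 0;0 0.01 0 0 0 0' && python3 -m inch '0 0.003 0 0 0 0;0 0.005 0 0 0 0;0 0.005 0 0 0 0' && python3 -m inch '0 0.003 0 0 0 0;0 0.005 0 0 0 0;0 0.005 0 0 0 0'
```

```text
clock: 21.78
tool_pos: [0.6279, 0.0818, 0.0228]
orientation: [-179.6, 0.1, 91.2]
force: [-7.5, -13.3, 15.3]
opening: 0.0447
gripper_force: 29.9
clock: 22.03
tool_pos: [0.6279, 0.0818, 0.0228]
orientation: [-179.4, 0.1, 91.2]
force: [-13.8, -11.3, 20.1]
opening: 0.0447
gripper_force: 29.9
clock: 22.28
tool_pos: [0.6285, 0.0818, 0.0228]
orientation: [-179.4, 0.1, 91.2]
force: [-16.1, -10.1, 22.5]
opening: 0.0447
gripper_force: 29.9
```

```bash
python3 -m inch '0 -0.004 0 0 0 0;0 -0.004 0 0 0 0;0 -0.004 0 0 0 0;0 -0.004 0 0 0 0' -0.36 && python3 -m inch '0 0 -0.04 0 0 0;0 0 -0.12 0 0 0;0 0 -0.24 0 0 0;0 0 -0.36 0 0 0;0 0 -0.48 0 0 0;0 0 -0.48 0 0 0;0 0 -0.48 0 0 0;0 0 -0.48 0 0 0'; sed -i 's/\.5849,\.0895/.5835,.0888/g' go.py pl.py; python3 - <<'E'
from pl import *
a=tgt([.435,.036,.19],[180,0,1]); 
for m in (a,): q,e=ik(m,[30,0,-20,0,-70,60]); print(q.round(0),round(e,3))
show(a)
E
```

```text
clock: 22.62
tool_pos: [0.6323, 0.0856, 0.0216]
orientation: [-179.9, -0.2, 91.2]
force: [0.6, 0.2, -1.4]
opening: 0.0592
gripper_force: 0.0
clock: 23.28
tool_pos: [0.6322, 0.0851, 0.1662]
orientation: [-179.9, -0.2, 91.2]
force: [-0.5, 0.5, -0.7]
opening: 0.0593
gripper_force: 0.0
[ 31.  -1. -31.   0. -60.  60.] 0.0
j [ 25.  20.  -9.  -0. -62. 156.]
[-1.496e-01 -6.609e-01 -7.830e-02 -1.500e-03 -3.000e-04  5.011e-01] rows>= 12.6
```

```bash
python3 -m inch '-0.06 -0.26 -0.078 0 0 0.5;-0.11 -0.5 -0.078 0 0 0.5;-0.15 -0.66 -0.078 0 0 0.5;-0.15 -0.66 -0.078 0 0 0.5;-0.15 -0.66 -0.078 0 0 0.5;-0.15 -0.66 -0.078 0 0 0.5;-0.15 -0.66 -0.078 0 0 0.5;-0.15 -0.66 -0.078 0 0 0.5;-0.15 -0.66 -0.078 0 0 0.5;-0.15 -0.66 -0.078 0 0 0.5' 1 && python3 -m inch '0 0 0 0 0 0.14;0 0 0 0 0 0.14;0 0 0 0 0 0.14;0 0 0 0 0 0.14;0 0 0 0 0 0.14;0 0 0 0 0 0.14'; python3 - <<'E'
from pl import *
im=snapshot("top"); C=cam("top"); cv2.imwrite("pics/t4.png",im[:,:,::-1]); im=snapshot("wrist");cv2.imwrite("pics/w4.png",im[:,:,::-1]); np.savez("w4.npz",*cam("wrist"))
show(tgt([.435,.036,.19],[180,0,1]),tgt([.435,.036,.072],[180,0,1]))
E
```

```text
clock: 24.12
tool_pos: [0.4346, 0.0354, 0.1886]
orientation: [-179.8, 0.2, 19.2]
force: [0.0, -0.2, 0.3]
opening: 0.0015
gripper_force: 0.0
clock: 24.62
tool_pos: [0.4349, 0.0355, 0.1887]
orientation: [-179.9, 0.3, -5.5]
force: [-0.4, 0.2, -0.2]
opening: -0.0002
gripper_force: 0.0
j [ 31.  -1. -31.  -0. -60.  54.]
[-0.0006 -0.0014 -0.0032 -0.0007  0.0013 -0.036 ] rows>= 0.9
[-0.     -0.      0.3933  0.     -0.      0.    ] rows>= 2.8
```

```bash
python3 -m inch '0 0 0 0 0 -0.036;0 -0.001 0.08 0 0 -0.036;0 -0.001 0.18 0 0 -0.036;0 -0.001 0.28 0 0 -0.036;0 -0.001 0.35 0 0 -0.036;0 -0.001 0.387 0 0 -0.036;0 -0.001 0.387 0 0 -0.036;0 -0.001 0.387 0 0 -0.036' && python3 -m inch '0.02 0 0 0 0 0;0.04 0 0 0 0 0;0.06 0 0 0 0 0;0.08 0 0 0 0 0;0.1 0 0 0 0 0;0.1 0 0 0 0 0'
```

```text
clock: 25.38
tool_pos: [0.4349, 0.0361, 0.0732]
orientation: [-179.9, 0.3, 0.9]
force: [0.1, -0.3, 0.1]
opening: 0.0002
gripper_force: 0.0
clock: 25.88
tool_pos: [0.4666, 0.0369, 0.0736]
orientation: [-179.8, 0.1, 0.8]
force: [1.2, 1.0, -0.4]
opening: 0.0002
gripper_force: 0.1
```

```bash
python3 -m inch '0.015 0 0 0 0 0;0.03 0 0 0 0 0;0.045 0 0 0 0 0;0.06 0 0 0 0 0;0.075 0 0 0 0 0;0.09 0 0 0 0 0;0.105 0 0 0 0 0;0.12 0 0 0 0 0;0.12 0 0 0 0 0' ; python3 - <<'E'
from h import *
im=snapshot("scene")[280:440,240:440]; cv2.imwrite("pics/s4.png",cv2.resize(im[:,:,::-1],None,fx=3,fy=3,interpolation=cv2.INTER_CUBIC))
E
```

```text
clock: 26.63
tool_pos: [0.5021, 0.0374, 0.0732]
orientation: [-179.8, 0.1, 0.9]
force: [0.8, 0.3, -0.1]
opening: 0.0005
gripper_force: 0.0
```

View pics/s4.png

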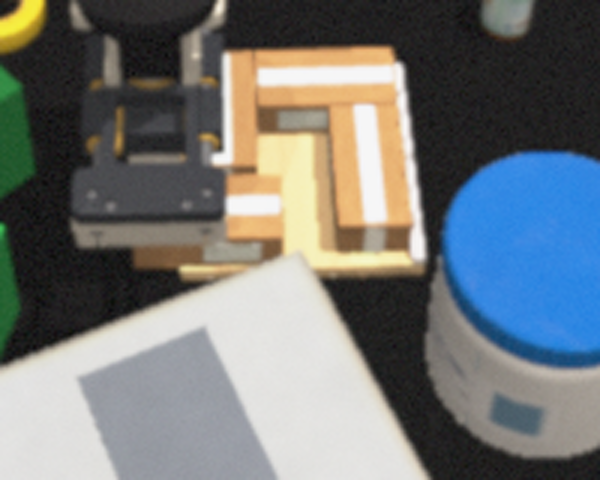

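```bash
python3 -m inch '-0.1 0 -0.05 0 0 0;-0.19 0 -0.05 0 0 0;-0.19 0 -0.05 0 0 0;-0.19 0 0 0 0 0;-0.19 0 0.07 0 0 0;-0.19 0 0.135 0 0 0;-0.19 0 0.135 0 0 0;-0.19 0 0.135 0 0 0'; python3 - <<'E'
from pl import *
im=snapshot("wrist");C=cam("wrist");cv2.imwrite("pics/w5.png",im[:,:,::-1]); np.savez("w5.npz",*C)
for d in landmark_of("wrist","carton_c")[:5]:
    X=ray(C,d["uv"],.028); print(np.round(d["uv"],1),round(float(d["p"]),2),(E_("z",-1.0).apply(X-[.5835,.0888,0])*1000).round(1))
z=np.load("w1.npz"); C=(z["arr_0"],z["arr_1"],z["arr_2"])
for h in (.14,.17): print([ray(C,p,h).round(3) for p in ((120,80),(193,197),(210,228))])
E
```

```text
clock: 27.35
tool_pos: [0.4432, 0.0361, 0.0325]
orientation: [-179.9, 0.3, 0.9]
force: [-0.8, 0.4, 0.5]
opening: 0.0004
gripper_force: 0.0
[132.3  85.4] 0.62 [-44.  24.  28.]
[array([ 0.417, -0.123,  0.14 ]), array([ 0.518, -0.068,  0.14 ]), array([ 0.548, -0.054,  0.14 ])]
[array([ 0.42 , -0.108,  0.17 ]), array([ 0.512, -0.058,  0.17 ]), array([ 0.539, -0.045,  0.17 ])]
```

```bash
python3 - <<'E'
from pl import *
z=np.load("w1.npz"); C=(z["arr_0"],z["arr_1"],z["arr_2"])
print([ray(C,p,.0).round(3) for p in ((120,80),(193,197),(210,228))],[ray(C,p,.16).round(3) for p in ((108,293),(30,175))])
A=cam("top"); print([ray(A,p,0).round(3) for p in ((465,238),(503,305),(513,306))],[ray(A,p,.16).round(3) for p in ((467,228),(516,305),(478,216))])
im=cv2.imread("pics/w1.png")[60:320,0:240]; im2=cv2.imread("pics/top0.png")[170:320,440:620]
cv2.imwrite("pics/in.png",np.hstack([cv2.resize(im,(400,433)),cv2.resize(im2,(400,333)) if 0 else cv2.copyMakeBorder(cv2.resize(im2,(400,333)),0,100,0,0,cv2.BORDER_CONSTANT)]))
E
```

```text
[array([ 0.403, -0.191,  0.   ]), array([ 0.544, -0.114,  0.   ]), array([ 0.586, -0.094,  0.   ])] [array([ 0.609, -0.15 ,  0.16 ]), array([ 0.497, -0.202,  0.16 ])]
[array([ 0.562, -0.096,  0.   ]), array([ 0.403, -0.174,  0.   ]), array([ 0.401, -0.197,  0.   ])] [array([ 0.553, -0.059,  0.16 ]), array([ 0.396, -0.145,  0.16 ]), array([ 0.578, -0.083,  0.16 ])]
```

View pics/in.png

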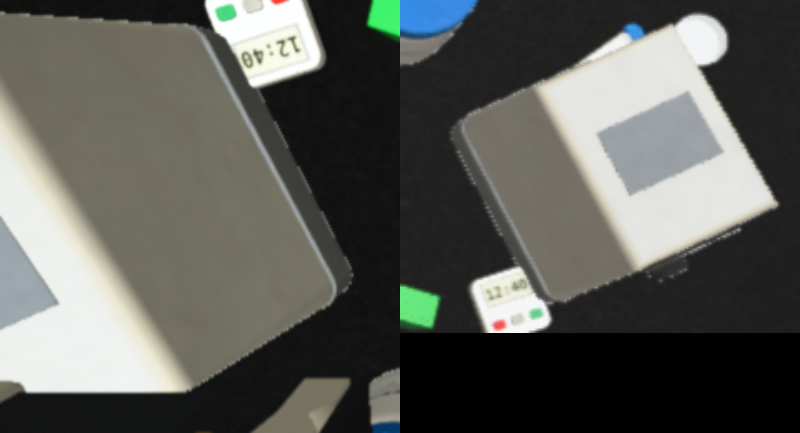

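```bash
python3 -m inch '0.03 0 0 0 0 0;0.05 0 0 0 0 0;0.07 0 0 0 0 0;0.09 0 0 0 0 0;0.09 0 0 0 0 0' && python3 -m inch '0.02 0 0 0 0 0;0.04 0 0 0 0 0;0.06 0 0 0 0 0;0.06 0 0 0 0 0'
```

```text
clock: 27.87
tool_pos: [0.4728, 0.0373, 0.0331]
orientation: [-179.8, 0.1, 0.8]
force: [1.2, 0.5, -0.9]
opening: 0.0004
gripper_force: 0.0
clock: 28.2
tool_pos: [0.4904, 0.0375, 0.0327]
orientation: [-179.8, 0.1, 0.9]
force: [1.3, 0.7, 0.5]
opening: 0.0003
gripper_force: 0.0
```

```bash
python3 -m inch '0.01 0 0 0 0 0;0.02 0 0 0 0 0;0.03 0 0 0 0 0;0.03 0 0 0 0 0' && python3 -m inch '0.008 0 0 0 0 0;0.016 0 0 0 0 0;0.016 0 0 0 0 0'&& python3 -m inch '0.006 0 0 0 0 0;0.006 0 0 0 0 0'
```

```text
clock: 28.53
tool_pos: [0.4987, 0.0375, 0.0328]
orientation: [-179.8, 0.1, 0.9]
force: [-0.1, 0.2, 0.4]
opening: 0.0002
gripper_force: 0.0
clock: 28.78
tool_pos: [0.5033, 0.0376, 0.0328]
orientation: [-179.8, 0.1, 0.9]
force: [0.1, -0.8, 0.2]
opening: 0.0007
gripper_force: 0.1
clock: 28.95
tool_pos: [0.5048, 0.0375, 0.0327]
orientation: [-179.8, 0.2, 0.9]
force: [-0.6, -0.8, -0.5]
opening: 0.0005
gripper_force: 0.5
```

```bash
python3 - <<'E'
from pl import *
for cn in("scene","wrist"):
    im=snapshot(cn);C=cam(cn);cv2.imwrite(f"pics/{cn}6.png",im[:,:,::-1])
    for t in ("carton_c","carton_end"):
      for d in landmark_of(cn,t)[:5]:
        X=ray(C,d["uv"],.028); print(cn,t,np.round(d["uv"],1),round(float(d["p"]),2),(E_("z",-1.0).apply(X-[.5835,.0888,0])*1000).round(1))
E
python3 -m inch '0.006 0 0 0 0 0;0.012 0 0 0 0 0;0.012 0 0 0 0 0'; python3 -m inch '0.006 0 0 0 0 0;0.012 0 0 0 0 0;0.012 0 0 0 0 0'
```

```text
scene carton_c [350.1 310.1] 0.75 [26.3 44.2 28. ]
scene carton_c [317.1 319.3] 0.69 [-38.5  23.6  28. ]
scene carton_c [234.  284.9] 0.45 [-206.8  114.5   28. ]
scene carton_end [325.5 353.2] 0.92 [-24.6 -53.   28. ]
scene carton_end [233.7 326. ] 0.64 [-197.8   11.7   28. ]
scene carton_end [231.1 375.5] 0.59 [-192.3  -95.    28. ]
scene carton_end [333.3 192.4] 0.54 [  7.9 404.3  28. ]
wrist carton_c [74.4 67.8] 0.81 [23.3 45.7 28. ]
wrist carton_c [156.7 232.7] 0.74 [-44.8  21.8  28. ]
wrist carton_end [319.3 182.1] 0.94 [-22.2 -51.4  28. ]
clock: 29.5
tool_pos: [0.5065, 0.0371, 0.0324]
orientation: [-179.9, 0.4, 0.8]
force: [-7.5, 0.9, 7.1]
opening: 0.0005
gripper_force: 3.6
clock: 29.75
tool_pos: [0.5066, 0.0363, 0.0317]
orientation: [-180.0, 0.7, 0.8]
force: [-18.2, 3.9, 13.9]
opening: 0.0003
gripper_force: 9.0
```

```bash
python3 -m inch '-0.03 0 0 0 0 0;-0.06 0 0 0 0 0;-0.06 0 -0.1 0 0 0;-0.06 0 -0.2 0 0 0;-0.06 0 -0.3 0 0 0;-0.06 0 -0.3 0 0 0;-0.06 0 -0.3 0 0 0' ; python3 - <<'E'
from pl import *
a=slab(-40,-100,120,90); b=slab(-40,-100,30,90)
for m in (a,b): q,e=ik(m,[30,0,-20,0,-70,150]); print(m[:3,3],q.round(0),round(e,3))
show(a,b)
E
```

```text
clock: 30.33
tool_pos: [0.4955, 0.0378, 0.1249]
orientation: [-179.7, -0.1, 0.9]
force: [-0.6, 0.4, -1.3]
opening: 0.0001
gripper_force: 0.0
[ 0.54525133 -0.01188287  0.12      ] [ 19.  14. -24.   0. -52. 162.] 0.0
[ 0.54525133 -0.01188287  0.03      ] [ 19.  21. -29.   0. -40. 162.] 0.0
j [ 27.   9. -29.  -0. -51.  64.]
[ 0.1633  0.1682  0.0157 -0.0007 -0.0019 -0.5007] rows>= 12.6
[ 0.   0.   0.3 -0.  -0.   0. ] rows>= 2.2
```

```bash
python3 -m inch '0.163 0.168 0.016 0 0 -0.5;0.163 0.168 0.016 0 0 -0.5;0.163 0.168 0.016 0 0 -0.5;0.163 0.168 0.016 0 0 -0.5;0.163 0.168 0.016 0 0 -0.5;0.163 0.168 0.016 0 0 -0.5;0.163 0.168 0.016 0 0 -0.5;0.163 0.168 0.016 0 0 -0.5;0.163 0.168 0.016 0 0 -0.5;0.163 0.168 0.016 0 0 -0.5' && python3 -m inch '0 0 0 0 0 -0.1;0 0 0 0 0 -0.1;0 0 0 0 0 -0.1;0 0 0 0 0 -0.1;0 0 0 0 0 -0.1'; python3 - <<'E'
from pl import *
show(slab(-40,-100,120,90),slab(-40,-100,30,90))
E
```

```text
clock: 31.17
tool_pos: [0.5431, -0.0126, 0.1165]
orientation: [-179.7, -0.1, 71.9]
force: [-0.6, 0.3, 0.0]
opening: 0.0004
gripper_force: 0.0
clock: 31.58
tool_pos: [0.5433, -0.0126, 0.1168]
orientation: [-179.8, -0.2, 89.4]
force: [0.3, 0.2, -0.3]
opening: 0.0005
gripper_force: 0.0
j [ 19.  14. -24.  -0. -52. 160.]
[ 0.0026  0.0065 -0.0106 -0.0013 -0.0009 -0.009 ] rows>= 0.2
[ 0.   0.   0.3 -0.  -0.   0. ] rows>= 2.2
```

```bash
python3 -m inch '0.003 0.006 0.08 0 0 -0.009;0.003 0.006 0.16 0 0 -0.009;0.003 0.006 0.23 0 0 -0.009;0.003 0.006 0.289 0 0 -0.009;0.003 0.006 0.289 0 0 -0.009;0.003 0.006 0.289 0 0 -0.009' && python3 -m inch '0.015 0 0 0 0 0;0.03 0 0 0 0 0;0.045 0 0 0 0 0;0.055 0 0 0 0 0;0.055 0 0 0 0 0' && python3 -m inch '0.006 0 0 0 0 0;0.012 0 0 0 0 0;0.012 0 0 0 0 0' ; python3 - <<'E'
from pl import *
print((E_("z",-1.0).apply(get_obs()["tool_pos"]-np.array([.5835,.0888,0]))*1000).round(1))
E
```

```text
clock: 32.08
tool_pos: [0.5445, -0.0117, 0.0302]
orientation: [-179.7, -0.1, 91.1]
force: [0.1, -0.0, 0.3]
opening: 0.0006
gripper_force: 0.0
clock: 32.5
tool_pos: [0.5453, 0.0058, 0.0318]
orientation: [-179.9, -0.2, 91.2]
force: [0.7, -0.2, 0.8]
opening: 0.0005
gripper_force: 0.0
clock: 32.75
tool_pos: [0.5449, 0.0088, 0.0312]
orientation: [-179.8, -0.2, 91.1]
force: [0.9, -1.0, 0.3]
opening: 0.0002
gripper_force: 0.6
[-40.  -79.3  31.2]
```

```bash
python3 -m inch '0.006 0 0 0 0 0;0.01 0 0 0 0 0;0.01 0 0 0 0 0' && python3 -m inch '0.005 0 0 0 0 0;0.008 0 0 0 0 0;0.008 0 0 0 0 0' 
```

```text
clock: 33.0
tool_pos: [0.5449, 0.0102, 0.0312]
orientation: [-179.8, -0.1, 91.1]
force: [3.3, -11.6, 3.4]
opening: 0.0001
gripper_force: 5.8
clock: 33.25
tool_pos: [0.5445, 0.0104, 0.0313]
orientation: [-179.7, 0.1, 91.1]
force: [5.6, -24.4, 1.8]
opening: 0.0001
gripper_force: 12.3
```

```bash
python3 -m inch '-0.04 0 0 0 0 0;-0.08 0 0 0 0 0;-0.1 0 -0.1 0 0 0;-0.1 0 -0.2 0 0 0;-0.1 0 -0.33 0 0 0;-0.1 0 -0.46 0 0 0;-0.1 0 -0.59 0 0 0;-0.1 0 -0.7 0 0 0;-0.1 0 -0.7 0 0 0;-0.1 0 -0.7 0 0 0' && python3 -m inch '0.12 0.1 0 0 0 0;0.12 0.1 0 0 0 0;0.12 0.1 0 0 0 0;0.12 0.1 0 0 0 0'; python3 - <<'E'
from pl import *
C=cam("wrist"); im=snapshot("wrist"); np.savez("w7.npz",*C)
S=np.r_[.5835,.0888,0]; W=lambda x,y,z:E_("z",1.0).apply([x/1e3,y/1e3,z/1e3])+S
uv=proj(C,[W(x,y,18) for x in(-80,80) for y in(-80,80)]); print(uv.round(0))
x0,y0=np.floor(uv.min(0)).astype(int)-4; x1,y1=np.ceil(uv.max(0)).astype(int)+4; x0=max(x0,0);y0=max(y0,0)
s=3.5; cv2.imwrite("pics/w7.png",im[:,:,::-1]); cv2.imwrite("pics/w7c.png",cv2.resize(im[y0:y1,x0:x1,::-1],None,fx=s,fy=s,interpolation=cv2.INTER_CUBIC)); print(x0,y0,x1,y1)
E
```

```text
clock: 34.08
tool_pos: [0.547, -0.0162, 0.2432]
orientation: [179.9, -0.3, 91.1]
force: [-0.4, -0.5, -0.5]
opening: 0.0003
gripper_force: 0.0
clock: 34.42
tool_pos: [0.5745, 0.0201, 0.2392]
orientation: [-179.7, -0.2, 91.2]
force: [-0.2, -0.5, 0.0]
opening: 0.0002
gripper_force: 0.0
[[249. 218.]
 [241.  47.]
 [403. 219.]
 [416.  48.]]
236 43 420 223
```

View pics/w7c.png

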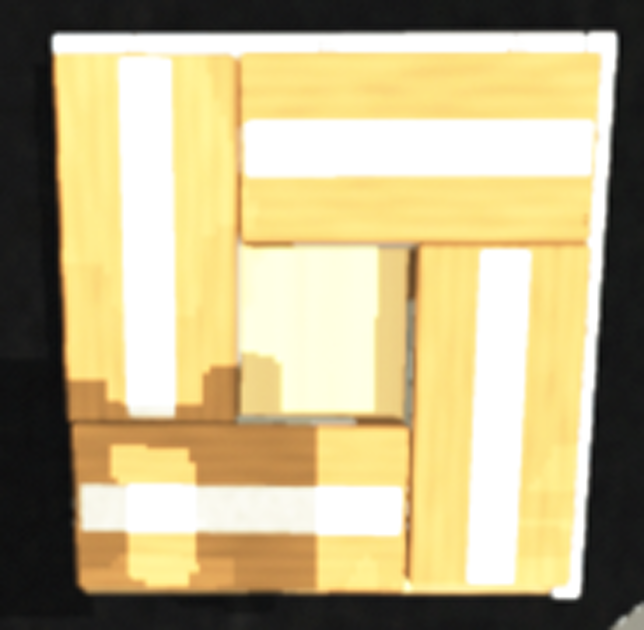

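```bash
python3 - <<'E'
from fit import *
z=np.load("w7.npz"); C=(z["arr_0"],z["arr_1"],z["arr_2"]); s=3.5
f=lambda x,y:(236+(x+.5)/s-.5,43+(y+.5)/s-.5)
q=lambda a,b:[[a,-b,.044],[a,b,.044],[-a,b,.044],[-a,-b,.044]]
for n,a,b,uv in [("nr",.045,.0225,[(405,592),(408,423),(71,423),(80,592)]),("fr",.0225,.045,[(578,585),(589,243),(418,243),(410,587)]),("c",.045,.0225,[(590,241),(601,53),(243,53),(242,241)]),("d",.0225,.045,[(239,420),(237,55),(55,55),(68,420)])]:
    p,e=fit(C,q(a,b),[f(*u) for u in uv],[.58,.09,.02]); d=p[:2]-[.5835,.0888]; print(n,(E_("z",-1).apply(np.r_[d,0])*1000).round(1)[:2],np.degrees(p[2]).round(2),np.abs(e).max())
im=cv2.imread("pics/w7.png"); print(im[195:211,346:360,0])
E
```

```text
Traceback (most recent call last):
NameError: name 'E_' is not defined
```

```bash
python3 - <<'E'
from fit import *
E_=lambda a,x:Rot.from_euler(a,x,degrees=True)
z=np.load("w7.npz"); C=(z["arr_0"],z["arr_1"],z["arr_2"]); s=3.5
f=lambda x,y:(236+(x+.5)/s-.5,43+(y+.5)/s-.5)
q=lambda a,b:[[a,-b,.044],[a,b,.044],[-a,b,.044],[-a,-b,.044]]
for n,a,b,uv in [("nr",.045,.0225,[(405,592),(408,423),(71,423),(80,592)]),("fr",.0225,.045,[(578,585),(589,243),(418,243),(410,587)]),("c",.045,.0225,[(590,241),(601,53),(243,53),(242,241)]),("d",.0225,.045,[(239,420),(237,55),(55,55),(68,420)])]:
    p,e=fit(C,q(a,b),[f(*u) for u in uv],[.58,.09,.02]); d=p[:2]-[.5835,.0888]; print(n,(E_("z",-1).apply(np.r_[d,0])*1000).round(1)[:2],np.degrees(p[2]).round(2),np.abs(e).max())
E
```

```text
nr [-21.5 -44.7] 1.29 0.6
fr [ 46.7 -21.2] 2.14 1.0
c [23.5 45.5] 1.07 1.5
d [-44.2  22.6] 0.77 1.5
```

```bash
python3 -m inch '0 0 0 0 0 0.39;0 0 0 0 0 0.39;0 0 0 0 0 0.39;0 0 0 0 0 0.39;0 0 0 0 0 0.39;0 0 0 0 0 0.39;0 0 0 0 0 0.39;0 0 0 0 0 0.39;0 0 0 0 0 0.39;0 0 0 0 0 0.39'; python3 -m inch '0 0 0 0 0 0.111;0 0 0 0 0 0.111;0 0 0 0 0 0.111;0 0 0 0 0 0.111;0 0 0 0 0 0.111'; python3 - <<'E'
from pl import *
show(tgt([.475,.0424,.15],[180,0,1]),tgt([.475,.0424,.032],[180,0,1]))
E
```

```text
clock: 35.3
tool_pos: [0.5744, 0.0193, 0.2405]
orientation: [-179.8, 0.1, 20.5]
force: [-0.2, -0.6, 0.4]
opening: 0.0004
gripper_force: 0.0
clock: 35.72
tool_pos: [0.5747, 0.0195, 0.2407]
orientation: [-179.8, 0.2, 1.1]
force: [-0.7, 0.8, 0.8]
opening: 0.0002
gripper_force: 0.0
j [ 21.  11. -11.  -0. -69.  70.]
[-0.3296 -0.082   0.3038 -0.001   0.0011  0.0006] rows>= 3.3
[-0.     -0.      0.3933  0.     -0.      0.    ] rows>= 2.8
```

```bash
python3 -m inch '-0.12 -0.03 0 0 0 0;-0.24 -0.06 0 0 0 0;-0.33 -0.082 0.05 0 0 0;-0.33 -0.082 0.18 0 0 0;-0.33 -0.082 0.3 0 0 0;-0.33 -0.082 0.42 0 0 0;-0.33 -0.082 0.54 0 0 0;-0.33 -0.082 0.64 0 0 0;-0.33 -0.082 0.697 0 0 0;-0.33 -0.082 0.697 0 0 0' && python3 -m inch '0.02 0 0 0 0 0;0.04 0 0 0 0 0;0.06 0 0 0 0 0;0.08 0 0 0 0 0;0.092 0 0 0 0 0;0.092 0 0 0 0 0'
```

```text
clock: 36.55
tool_pos: [0.4724, 0.0421, 0.0288]
orientation: [-180.0, 0.5, 1.1]
force: [-0.4, -0.9, -0.4]
opening: 0.0006
gripper_force: 0.0
clock: 37.05
tool_pos: [0.5043, 0.0443, 0.0329]
orientation: [-179.8, 0.1, 1.0]
force: [0.8, 0.9, -0.0]
opening: 0.0007
gripper_force: 0.0
```

```bash
python3 -m inch '0.005 0 0 0 0 0;0.01 0 0 0 0 0;0.01 0 0 0 0 0' && python3 -m inch '0.005 0 0 0 0 0;0.01 0 0 0 0 0;0.01 0 0 0 0 0'
```

```text
clock: 37.3
tool_pos: [0.5056, 0.044, 0.0321]
orientation: [-179.8, 0.2, 1.0]
force: [-0.8, 0.6, -0.5]
opening: 0.0011
gripper_force: 0.1
clock: 37.55
tool_pos: [0.5063, 0.0435, 0.0317]
orientation: [-179.9, 0.4, 0.9]
force: [-8.4, 1.3, 6.2]
opening: 0.0005
gripper_force: 4.1
```

```bash
python3 -m inch '0.004 0 0 0 0 0;0.008 0 0 0 0 0;0.008 0 0 0 0 0' && python3 -m inch '-0.03 0 0 0 0 0;-0.07 0 0 0 0 0;-0.07 0 -0.12 0 0 0;-0.07 0 -0.24 0 0 0;-0.07 0 -0.36 0 0 0;-0.07 0 -0.48 0 0 0;-0.07 0 -0.6 0 0 0;-0.07 0 -0.6 0 0 0;-0.07 0 -0.6 0 0 0;-0.07 0 -0.6 0 0 0' && python3 - <<'E'
from pl import *
for cn in("scene","wrist"):
    im=snapshot(cn);C=cam(cn)
    for t in ("carton_c","carton_end"):
      for d in landmark_of(cn,t)[:4]:
        X=ray(C,d["uv"],.028); print(cn,t,round(float(d["p"]),2),(E_("z",-1.0).apply(X-[.5835,.0888,0])*1000).round(1))
    for t in ("pot","dropper","tape"): print(t,[np.round(d["uv"],0).tolist() for d in landmark_of(cn,t)[:1]])
print(close_job())
E
```

```text
clock: 37.8
tool_pos: [0.5064, 0.043, 0.0313]
orientation: [-179.9, 0.6, 0.9]
force: [-16.0, 3.5, 11.8]
opening: 0.0004
gripper_force: 7.8
clock: 38.63
tool_pos: [0.4905, 0.0434, 0.2122]
orientation: [-179.8, 0.1, 1.0]
force: [0.7, -1.4, -0.7]
opening: 0.0004
gripper_force: 0.0
scene carton_c 0.75 [25.7 43.3 28. ]
scene carton_c 0.71 [-40.  26.  28.]
scene carton_c 0.66 [130.5 186.8  28. ]
scene carton_c 0.44 [61.4 53.5 28. ]
scene carton_end 0.88 [-195.1    9.3   28. ]
scene carton_end 0.77 [-190.7  -97.2   28. ]
scene carton_end 0.68 [ -1.7 403.1  28. ]
scene carton_end 0.66 [-21.4 -48.8  28. ]
pot []
dropper [[406.0, 285.0]]
tape [[237.0, 286.0]]
wrist carton_c 0.91 [-43.3  24.1  28. ]
wrist carton_c 0.88 [23.7 46.1 28. ]
wrist carton_end 0.56 [-20.7 -46.2  28. ]
pot []
dropper []
tape [[149.0, 307.0]]
the job is handed in; nothing more can be done
None
```

I handed the job in at about 39 s of the 72 s allowed: the rack carton lies in the far right place, the tipped carton in the near right place, and both were pressed home; in the last close picture the four went round the square hole, with any gaps under about 1 mm, and the pot, dropper and tape were never approached.

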